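# Set the lamps on the curved boom and meter the jar

### The arm

A 6-joint arm with a two-finger parallel gripper is mounted at the origin on the work surface. World frame = base frame: x ahead of the robot, y to its left, z up, the work surface at z = 0. Lengths are in m, angles in rad, forces in N, time in s.
With the tool pointing down it reaches from about 0.325 to 0.85 m from the base axis. Payload 4.4 kg.
Tool frame: the origin (TCP) lies on the centre line of the jaws, within the pads' length; the fingertips stand 25 mm ahead of it and the grasp point (between the pads) lies 6 mm ahead of it (bot.tip_reach is the distance from the TCP to the fingertips, in m); x points along the fingers, y is the direction in which the jaws open and shut, and the axes are right-handed (so a half turn about x gives the same grasp; the last joint's range is limited). The gripper opens to 94 mm and grips with 3 to 60 N. Pads are 16 mm wide; open, the fingers measure 119 mm over their backs; the gripper's body (75 mm by 177 mm) begins 78 mm behind the grasp point.
Start: joints at [-1.448, 0.207, 1.542, -0, 1.393, -0.15], TCP at [0.155, -0.554, 0.23] pointing down, gripper open.
Joint ranges: [-2.73, 2.73], [-0.86, 2.22], [0.23, 2.46], [-1.11, 4.25], [0.08, 2.63], [-2.82, 2.82]. Speed limits (rad/s): [2.79, 2.79, 3.14, 3.14, 3.14, 3.14].

### API

Orientations are given as a rotation vector (axis times angle).
In Python, from cell import bot, imaging gives the robot as it stands.
- The arm moves only by the tool send_rows, never from a script. Its argument "steps" is one flat list of numbers, 5 for each row, row after row: the opening in per cent of the stroke, from 0 (shut) to 100 (fully open), then the shift along the tool's x, y, z in mm, then the turn about the tool's x in degrees. A call has exactly 5 rows; each row is the pose to reach, as a shift and turn from the pose measured when the call began, along the tool's axes at that moment; what a row does not reach only later rows make up. A row lasts 1/10 s, in which the tool goes at most 50 mm and 8.59 degrees, less where a joint would pass 70% of its speed; a pose out of reach is approached as far as the arm can. A call with a gripper value outside its range is refused whole. The fingers move at their own pace and stop on an object; the grip force is fixed at half the most. Time passes only in rows, so rows that repeat a pose let the fingers close, or fill a call up. It gives the time, the measured TCP pose, the force and the opening at its end, in the units of the state.
- bot.observe(): the state, without advancing time (a new reading comes with each control period).
- imaging.grab_frame(name): name is "side" or "top" or "wrist"; returns a dict with "pixels" (420x560x3 uint8, blue, green, red), "z_map" (420x560 float32, m along the optical axis (not along the pixel's ray), 0 where there is no reading), "fovy" (degrees; the focal length in pixels is half the picture's height over the tangent of half this angle, whatever the lens; pixels are square), "cx", "cy" (the principal point, pixels), "extrinsics" (4x4, takes a point from camera to world coordinates); the wrist camera has in their place "mount" (4x4, takes a point from camera to tool coordinates, whose origin is the TCP and whose axes are the tool frame's). Camera axes: x right, y down, z forward; pixel columns grow to the right and rows downward; lengths in m; the calibration is good to about 2 mm. The wrist camera is an equidistant fisheye: a pixel r from the principal point sees the ray r / f radians off the axis. A picture is of the moment at which its call begins: read the wrist's pose just before it.
- bot.finish_job(): hands the job in, once; it reports no verdict.
Trained networks look in a picture, given as the dict that the camera call returned (one of the last four; its "shot" number tells which), for a name from the list of things; names that differ only in an ending like _2 or _b are one class to them, and where a whole thing is asked for, a point or a joint stands for the part that bears it (a point fixed in the world has none). Each returns a list of dicts, best first, with "confidence" (0 to 1); they miss things now and then, are a little off and sometimes report something else, mostly with a low value. They report only what shows in the picture. A call takes as long as a camera call. They do not tell look-alikes from the thing itself.
- imaging.outline_of(picture, thing): "pixels" (420x560 bool, what is visible of it).
- imaging.landmark_of(picture, thing): "position" ([x, y, z] in m, in the coordinates of the camera as it stood for that picture, good to about 4 mm: a listed point, or the origin of a listed thing).
The state is a dict: "time": time; "q": joint angles; "joint_velocities": joint speeds; "joint_efforts": joint torques, N m; "tool_pos": TCP position; "tcp_rot": TCP orientation; "contact_force": force on the tool from outside, world axes, zero at the start; "wrist_torque": the same for the moment, N m; "width": opening from 0.0 (shut) to 1.0 (fully open).
Only numpy, scipy, OpenCV 4.12 (cv2) and the standard library are available. Lean on these libraries where they do the work, as an engineer would, in place of code of your own. Each camera call takes 0.05 s, during which the arm holds its last target.

### The job

Get the little photo rig ready for the next shot: thread each lamp that is here onto the curved boom from its free end, turning it with the bend and not forcing it, and slide it round until it covers the ring of its own colour with its glowing panel facing the stage, and stand the jar upright in the middle of the stage. With the lamps and the jar set, pick up the light meter, point its lens straight at the middle of the jar from 10 to 20 cm away, hold it quite still for two seconds, then lay it flat back on its felt mat. Leave the tape, pen cup, gift box and stamp where they are.

Things in the scene. Friction and masses are not known exactly. Their poses are not given: they have to be found in the camera images.
- stage_top (a point): photo rig, one firm piece: round white stage, 140 mm across, a grey dot in its middle. Point: centre of its top, 30 mm above the table; z up. Level round it, 160 mm above the table, runs the lamp boom: a steel rod bent to an arc of radius 150 mm about the vertical line through this point. Angles on it are counted from this x axis, counter-clockwise from above.
- boom_tip (a point): free, rounded end of the boom, on the axis of its 12 mm thick bare rod, at +100 degrees. From here the rod runs clockwise (seen from above) past the painted rings to -12 degrees, where a clamp 32 mm thick on an upright column (top 174 mm above the table, round foot 90 mm across) holds it. Axes as the stage's.
- rig: the whole rig (stage, column, boom); origin on the table under the stage's centre, axes as the stage's.
- red_ring (a point): middle of the red ring painted on the lamp boom (18 degrees; 12 mm wide), on the rod's axis, 160 mm above the table. Axes as those of the stage.
- yellow_ring (a point): middle of the yellow ring painted on the lamp boom (50 degrees; 12 mm wide), on the rod's axis, 160 mm above the table. Axes as those of the stage.
- blue_ring (a point): middle of the blue ring painted on the lamp boom (82 degrees; 12 mm wide), on the rod's axis, 160 mm above the table. Axes as those of the stage.
- red_bore (a point): red lamp (may be absent), 102 mm tall, 0.15 kg, standing. Top: red carriage 40 (x) x 36 (y) x 44 mm tall with a 20 mm round hole right through along x; below: black head 46 x 32 x 58 mm, cream glowing panel on its -y side (cream stripe on top along that edge). Point: centre of the hole, 80 mm above its foot. z up. Grip across y at the hole. Hung on the rod it sits 4 mm low and stays where left.
- yellow_bore (a point): yellow lamp (may be absent), 102 mm tall, 0.15 kg, standing. Top: yellow carriage 40 (x) x 36 (y) x 44 mm tall with a 20 mm round hole right through along x; below: black head 46 x 32 x 58 mm, cream glowing panel on its -y side (cream stripe on top along that edge). Point: centre of the hole, 80 mm above its foot. z up. Grip across y at the hole. Hung on the rod it sits 4 mm low and stays where left.
- blue_bore (a point): blue lamp (may be absent), 102 mm tall, 0.15 kg, standing. Top: blue carriage 40 (x) x 36 (y) x 44 mm tall with a 20 mm round hole right through along x; below: black head 46 x 32 x 58 mm, cream glowing panel on its -y side (cream stripe on top along that edge). Point: centre of the hole, 80 mm above its foot. z up. Grip across y at the hole. Hung on the rod it sits 4 mm low and stays where left.
- red_lamp: the same red lamp; this origin is under its centre, at its foot. On the boom it slides easily; hard pushing means it is askew and jams.
- yellow_lamp: the same yellow lamp; this origin is under its centre, at its foot. On the boom it slides easily; hard pushing means it is askew and jams.
- blue_lamp: the same blue lamp; this origin is under its centre, at its foot. On the boom it slides easily; hard pushing means it is askew and jams.
- jar_mid (a point): blue-glazed stoneware candle jar with a flat wooden lid, the thing to be photographed: a plain round drum 64 mm in diameter, 46 mm tall, 0.25 kg, standing. This point is its centre, 23 mm above its foot. z is up its axis.
- meter_mid (a point): centre of the spot light meter, a grey hand-held bar lying on its mat: body 110 mm long (x), 46 mm wide (y), 40 mm tall (z), with a black lens barrel 32 mm thick sticking out of its +x end; 136 mm long in all, 0.2 kg. x points where the lens looks. The point lies 21 mm above its underside, on the line of sight,, 60 mm from its rear end.
- meter_lens (a point): front of the meter's lens, 76 mm ahead (+x) of the meter's centre point; same axes, x is the line of sight.
- meter: the same meter; this origin is under its centre, at its underside.
- mat: the meter's grey felt mat, 240 mm (x) by 140 mm (y), 3 mm thick, fixed to the table. Origin at the centre of its underside, on the table.
- tape: bystander: roll of kraft tape lying flat, 88 mm across, 25 mm tall. Origin under its centre.
- pen_cup: bystander: white pen cup, 74 mm across, 95 mm tall, pens to 155 mm. Origin under its centre.
- gift_box: bystander: kraft gift box 79 mm square, 46 mm tall. Origin under its centre.
- stamp: bystander: wooden hand stamp, foot 50 x 30 mm, 68 mm tall. Origin under its centre.
Mind the look-alikes: they are no part of the job. Leave any purple look-alike of the red_lamp alone.

How it is judged:
By the outcome, as a careful person would: the job done as asked, in the order asked, and still so for the second after the job is handed in, with the robot touching nothing.
Of red_lamp, yellow_lamp, blue_lamp only 2 to 3 are there at a start; the rules pass over those that are not, and their reading is None.
At some moment in a run one of jar, meter may be knocked a few centimetres aside while the robot is not near it.
It also fails if it takes over 208 s, if anything falls off the work surface, if the arm or the gripper's body presses on something with over 40 N, if the wrist force passes 120 N, or if a joint passes its speed limit or range.

## Working session

There is one attempt and no reset: what is moved stays moved. The work goes in short steps, Python scripts to look and compute and a tool call to move; the robot and the scene stay as the last step left them, time stands still between calls to the robot, and variables do not carry over. Pictures are saved under pics/ and viewed, and the job is handed in when it is done.

Besides the shell and the picture viewer there is one more tool, called after "Call:" as name(argument=value, ...) on one line, values as JSON. send_rows: Moves the arm, as the interface text tells. Its arguments: {"type":"object","properties":{"steps":{"type":"array","items":{"type":"number"}}},"required":["steps"]}

```bash
ls; mkdir -p pics; cat > h.py <<'E'
from cell import bot, imaging
import numpy as np, cv2
from scipy.spatial.transform import Rotation as R
def tool():
    s=bot.observe(); T=np.eye(4); T[:3,:3]=R.from_rotvec(s["tcp_rot"]).as_matrix(); T[:3,3]=s["tool_pos"]; return T
def grab(n):
    T=tool(); p=imaging.grab_frame(n)
    p["E"]=np.array(p["extrinsics"]) if "extrinsics" in p else T@np.array(p["mount"])
    return p
def save(p,name): cv2.imwrite("pics/"+name,p["pixels"])
def lm(p,thing,k=3):
    out=[]
    for d in imaging.landmark_of(p,thing)[:k]:
        w=p["E"]@np.append(d["position"],1); out.append((round(d["confidence"],2),np.round(w[:3],4)))
    return out
def cloud(p):
    z=p["z_map"]; f=210/np.tan(np.radians(p["fovy"])/2)
    v,u=np.mgrid[:420,:560]; X=np.stack([(u-p["cx"])/f*z,(v-p["cy"])/f*z,z],-1)
    W=X@p["E"][:3,:3].T+p["E"][:3,3]; W[z==0]=np.nan; return W
E
python3 - <<'E'
from h import *
print(bot.observe())
for n in ["side","top","wrist"]:
    p=grab(n); save(p,n+"0.png"); print(n,p["fovy"],p["cx"],p["cy"],p["E"].round(3).tolist())
    if n!="wrist":
      for t in ["stage_top","boom_tip","rig","red_ring","yellow_ring","blue_ring","red_bore","yellow_bore","blue_bore","jar_mid","meter_mid","meter_lens","mat","tape","pen_cup","gift_box","stamp"]:
        print(t,lm(p,t))
E
```

```text
pics
{'time': 0.0, 'q': array([-1.44852106e+00,  2.07387490e-01,  1.54291847e+00,  2.32415044e-06,
        1.39349314e+00, -1.50502853e-01]), 'joint_velocities': array([ 0.00110908,  0.00119957,  0.00150419, -0.00062123,  0.00122678,
       -0.00094157]), 'joint_efforts': array([-2.20083402e-04, -3.70878267e+01, -2.81416011e+01,  6.98004733e-02,
        3.60864121e-02, -1.69075415e-04]), 'tool_pos': array([ 0.15480703, -0.55300507,  0.22932604]), 'tcp_rot': array([ 2.07649484,  0.28728721, -2.07642478]), 'contact_force': array([-0.51921883,  0.75352244,  0.34966622]), 'wrist_torque': array([-0.01265995,  0.02533779,  0.04499712]), 'width': 0.9989798777984523}
side 52.02397109402256 278.04001334832134 207.15239488131672 [[-0.826, -0.342, 0.449, -0.018], [-0.564, 0.477, -0.674, 0.872], [0.016, -0.81, -0.586, 0.86], [0.0, 0.0, 0.0, 1.0]]
stage_top [(0.75, array([ 0.5371, -0.0114,  0.0302]))]
boom_tip [(0.77, array([0.5457, 0.1405, 0.1612])), (0.25, array([0.6856, 0.0024, 0.1603]))]
rig [(0.84, array([ 5.366e-01, -1.090e-02, -4.000e-04]))]
red_ring [(0.96, array([0.6838, 0.0046, 0.1629])
[... 1666 characters left out ...]
28, 0.365 , 0.021 ]))]
meter_mid [(0.96, array([ 0.5511, -0.3899,  0.0228]))]
meter_lens [(0.66, array([ 0.625 , -0.3777,  0.0226])), (0.42, array([ 5.452e-01, -2.531e-01, -4.000e-04]))]
mat [(0.63, array([ 0.5379, -0.416 ,  0.0023]))]
tape [(0.66, array([ 0.3883, -0.0617,  0.0048]))]
pen_cup [(0.64, array([ 0.3006, -0.2992, -0.0006]))]
gift_box [(0.93, array([ 0.6603,  0.3693, -0.0057])), (0.52, array([0.6585, 0.077 , 0.1629])), (0.18, array([ 0.6877, -0.0049,  0.158 ]))]
stamp [(0.68, array([0.3517, 0.5196, 0.    ]))]
wrist 65.70646984690485 277.3575086752491 207.49245784721845 [[0.27, -0.93, -0.25, 0.229], [-0.963, -0.261, -0.07, -0.534], [-0.0, 0.26, -0.966, 0.384], [0.0, 0.0, 0.0, 1.0]]
```

View pics/side0.png

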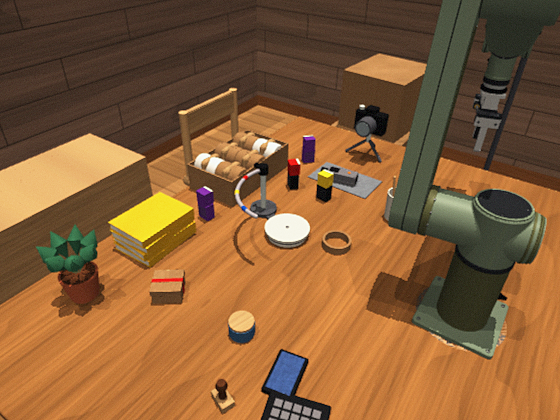

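View pics/top0.png

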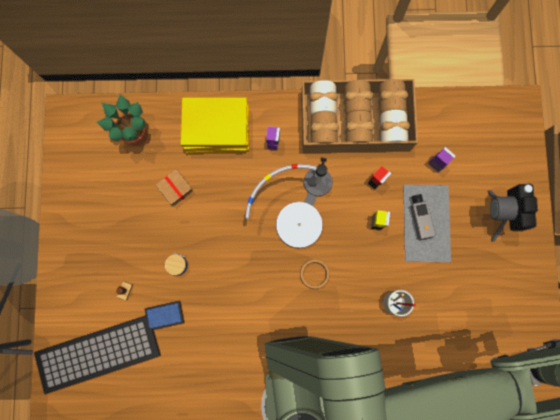

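View pics/wrist0.png

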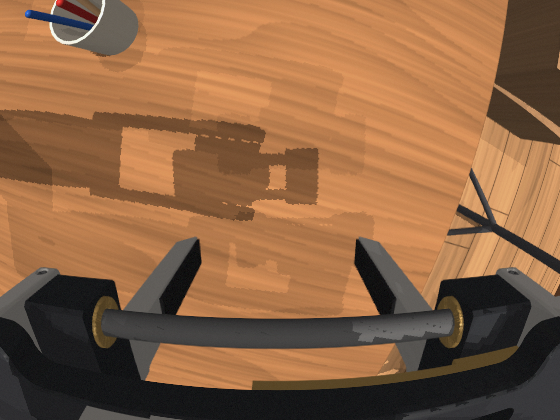

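```bash
python3 - <<'E'
from h import *
from scipy.optimize import least_squares
for n in ["side","top"]:
    p=grab(n); W=cloud(p); px=p["pixels"].astype(int)
    d=np.hypot(W[...,0]-.539,W[...,1]+.014)
    m=(W[...,2]>.150)&(W[...,2]<.18)&(abs(d-.15)<.025)
    b,g,r=px[...,0],px[...,1],px[...,2]
    P=W[m]; a=np.degrees(np.arctan2(P[:,1]+.014,P[:,0]-.539))
    k=a>3
    f=least_squares(lambda c:np.hypot(P[k,0]-c[0],P[k,1]-c[1])-.15,[.539,-.014],loss="soft_l1",f_scale=.002).x
    print(n,"arc centre",f,k.sum(),"z med",np.median(P[k,2]), "ang max",np.sort(a)[-8:])
    s=(abs(W[...,2]-.03)<.008)&(d<.09)&(px.min(-1)>120)
    c,rr=cv2.minEnclosingCircle(W[s][:,:2].astype(np.float32)); print("stage",c,rr,s.sum(),np.median(W[s],0))
    C=f
    for nm,mm in dict(red=(r>150)&(g<80)&(b<80),yel=(r>150)&(g>150)&(b<90),blu=(b>140)&(r<90)).items():
        q=W[mm&m&(d>.12)]; 
        if len(q): print(nm,len(q),np.median(q,0),np.degrees(np.arctan2(np.median(q[:,1])-C[1],np.median(q[:,0])-C[0])))
    for nm,c0 in dict(red=(.675,-.26),yel=(.541,-.257)).items():
        mm=(np.hypot(W[...,0]-c0[0],W[...,1]-c0[1])<.045)&(abs(W[...,2]-.102)<.008)
        q=W[mm]; print(nm,len(q),np.median(q[:,2]),cv2.minAreaRect(q[:,:2].astype(np.float32)*1000))
E
```

```text
side arc centre [ 0.5327463  -0.00965986] 235 z med 0.16413194731249903 ang max [89.35515732 89.41888772 89.62413353 89.74687988 89.79387033 90.5734234
 90.60980906 90.61220907]
stage (0.536433756351471, -0.012547634541988373) 0.0724136158823967 1001 [ 0.53465482 -0.00954576  0.02961443]
red 9 [6.82052338e-01 5.26286893e-04 1.66292568e-01] 3.9028597335011943
yel 11 [0.65646323 0.07656772 0.16487211] 34.875525845267106
blu 14 [0.59015592 0.12917032 0.16517085] 67.533730576146
red 82 0.10109375711702673 ((672.2373657226562, -256.7430725097656), (36.205631256103516, 45.27335739135742), 49.51921081542969)
yel 95 0.10081659700608014 ((540.2587280273438, -252.82708740234375), (42.89043045043945, 44.82615661621094), 78.07698822021484)
top arc centre [ 0.53720627 -0.01648926] 337 z med 0.16518409306057213 ang max [87.79221586 88.20397948 88.21340196 88.40342018 88.4357525  89.15131881
 89.35627568 89.53718552]
stage (0.5383180379867554, -0.015987636521458626) 0.07024530321359634 1554 [ 0.53749831 -0.0160167   0.03061757]
red 22 [ 0.68701332 -0.00161737  0.16601998] 5.66938619821193
yel 26 [0.65659428 0.07551711 0.16614796] 37.61964397943958
blu 18 [0.59141205 0.12431183 0.1682578 ] 68.94422853466716
red 168 0.10242090169486417 ((673.3847045898438, -261.2162780761719), (35.66990661621094, 40.88856506347656), 47.033660888671875)
yel 176 0.10232809079438954 ((543.1817626953125, -258.3999328613281), (37.617122650146484, 40.600643157958984), 80.15255737304688)
```

```bash
python3 - <<'E'
from h import *
T=tool(); print(T.round(3)); q=bot.observe()["q"]
print(np.degrees(q).round(1))
p=imaging.grab_frame("wrist"); print(np.array(p["mount"]).round(3))
p=grab("top"); cv2.imwrite("pics/crop1.png",cv2.resize(p["pixels"][140:280,330:490],(800,700),interpolation=cv2.INTER_CUBIC)[:600])
E
```

```text
[[ 0.     0.269 -0.963  0.155]
 [ 0.    -0.963 -0.269 -0.554]
 [-1.     0.    -0.     0.23 ]
 [ 0.     0.     0.     1.   ]]
[-83.   11.8  88.3   0.   79.8  -8.6]
[[ 0.    -0.26   0.966 -0.154]
 [ 1.     0.001  0.     0.001]
 [-0.001  0.966  0.26  -0.077]
 [ 0.     0.     0.     1.   ]]
```

View pics/crop1.png

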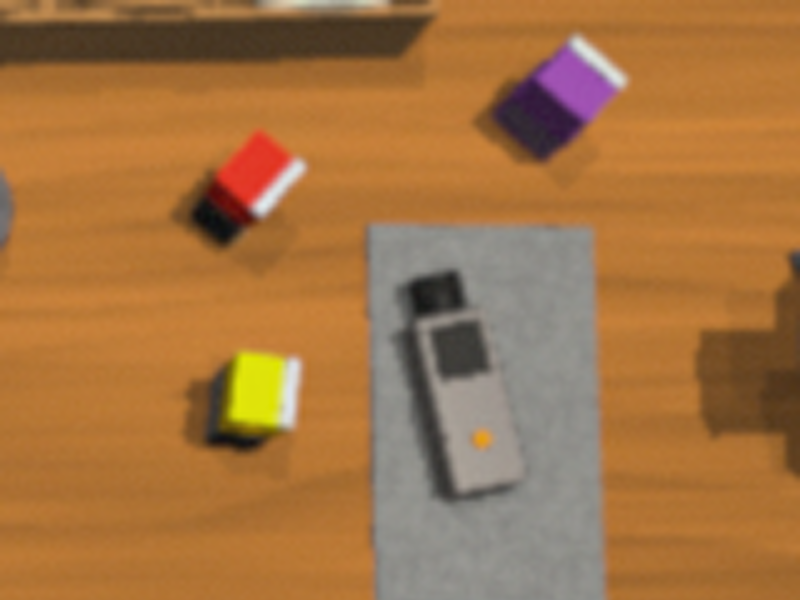

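```bash
cat >> h.py <<'E'
def psi():
    T=tool(); return np.degrees(np.arctan2(T[1,1],T[0,1]))
def delta(xyz,ps):
    T=tool(); d=T[:3,:3].T@(np.array(xyz)-T[:3,3])*1000
    t=-((ps-psi()+180)%360-180)
    print("shift",d.round(1),"turn",round(t,1),"| now",T[:3,3].round(4),"psi",round(psi(),1)); return d,t
E
python3 - <<'E'
from h import *
delta((.675,-.26,.24),47)
E
```

```text
shift [  -9.6 -142.7 -580. ] turn -121.4 | now [ 0.1549 -0.5537  0.2304] psi -74.4
```

Call:
send_rows(steps=[100,-2,-12,-48,-8,100,-4,-24,-97,-16,100,-6,-36,-145,-24,100,-8,-48,-194,-32,100,-10,-60,-242,-40])

```text
time: 2.55
tool_pos: [0.3733, -0.4297, 0.2408]
tcp_rot: [1.632, 0.866, -1.632]
contact_force: [-0.4, -0.5, 0.3]
width: 0.995
```

```bash
python3 - <<'E'
from h import *
delta((.675,-.26,.24),47)
E
```

```text
shift [   0.8  154.9 -309.5] turn -81.1 | now [ 0.3733 -0.4297  0.2408] psi -34.1
```

Call:
send_rows(steps=[100,0,22,-45,-8.5,100,0,45,-89,-17,100,0,67,-134,-25.5,100,0,90,-179,-34,100,0,112,-223,-42.5])

```text
time: 3.05
tool_pos: [0.5914, -0.3071, 0.2408]
tcp_rot: [1.095, 1.277, -1.095]
contact_force: [0.0, -0.5, 1.0]
width: 1.0
```

```bash
python3 - <<'E'
from h import *
delta((.675,-.26,.24),47)
p=grab("wrist"); save(p,"w1.png")
for t in ["red_bore","red_lamp","yellow_bore","boom_tip"]: print(t,lm(p,t))
E
```

```text
shift [  0.8  89.8 -33.8] turn -38.2 | now [ 0.5914 -0.3071  0.2408] psi 8.8
red_bore [(0.67, array([ 0.6776, -0.2576,  0.08  ]))]
red_lamp [(0.6, array([ 0.6736, -0.2574, -0.0009])), (0.59, array([ 7.256e-01, -4.499e-01, -5.000e-04]))]
yellow_bore [(0.74, array([ 0.5448, -0.2568,  0.0779]))]
boom_tip []
```

View pics/w1.png

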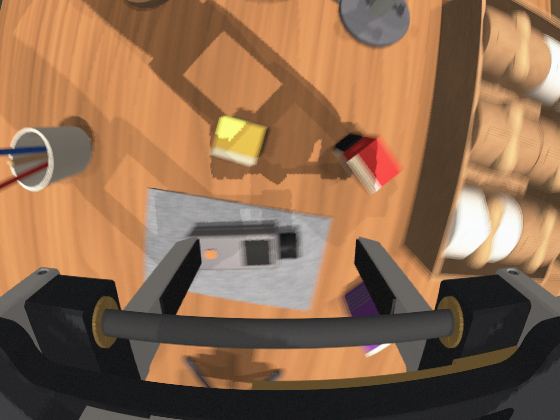

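```bash
cat >> h.py <<'E'
def wcloud(p):
    z=p["z_map"]; f=210/np.tan(np.radians(p["fovy"])/2)
    v,u=np.mgrid[:420,:560]; du=u-p["cx"]; dv=v-p["cy"]; r=np.hypot(du,dv)+1e-9; t=np.tan(np.minimum(r/f,1.5))
    X=np.stack([du/r*t*z,dv/r*t*z,z],-1)
    W=X@p["E"][:3,:3].T+p["E"][:3,3]; W[z==0]=np.nan; return W
def lamp(W,c0,zt=.102):
    mm=(np.hypot(W[...,0]-c0[0],W[...,1]-c0[1])<.045)&(abs(W[...,2]-zt)<.006)
    q=W[mm]; r=cv2.minAreaRect(q[:,:2].astype(np.float32)*1000); print(len(q),np.nanmedian(q[:,2]).round(4),[np.round(x,1) for x in r]); return mm
E
python3 - <<'E'
from h import *
p=grab("wrist"); W=wcloud(p)
lamp(W,(.675,-.26)); lamp(W,(.543,-.257))
d=np.hypot(W[...,0]-.645,W[...,1]+.35); 
for z in [0,.003]: pass
print(np.nanmedian(W[300:302,150:170,2]), W[100,200],W[215,170])
E
```

```text
1613 0.1017 [array([ 675.7, -258.4]), array([36.8, 41.4]), np.float64(46.3)]
1741 0.1015 [array([ 545.8, -256. ]), array([36.8, 40.2]), np.float64(80.6)]
0.28498042607467333 [ 0.48249283 -0.21902517 -0.00087342] [ 0.45871329 -0.36871915  0.00305264]
```

```bash
python3 - <<'E'
from h import *
delta((.6757,-.2584,.24),46.3)
E
```

```text
shift [  0.5  93.2 -37.4] turn -37.9 | now [ 0.5889 -0.3089  0.2406] psi 8.4
```

Call:
send_rows(steps=[100,0,35,-14,-8,100,0,70,-28,-16,100,0,93,-37,-24,100,0,93,-37,-32,100,0,93,-37,-38])

```text
time: 3.85
tool_pos: [0.6748, -0.26, 0.2404]
tcp_rot: [0.593, 1.489, -0.594]
contact_force: [0.3, -0.8, 0.4]
width: 0.999
```

```bash
python3 - <<'E'
from h import *
p=grab("wrist"); W=wcloud(p); lamp(W,(.675,-.26)); save(p,"w2.png")
delta((.6757,-.2584,.086),46.3)
E
```

```text
1651 0.1015 [array([ 675.8, -258.4]), array([36.1, 40.6]), np.float64(46.5)]
shift [154.5   2.5  -0.4] turn 0.3 | now [ 0.6744 -0.2603  0.2405] psi 46.6
```

View pics/w2.png

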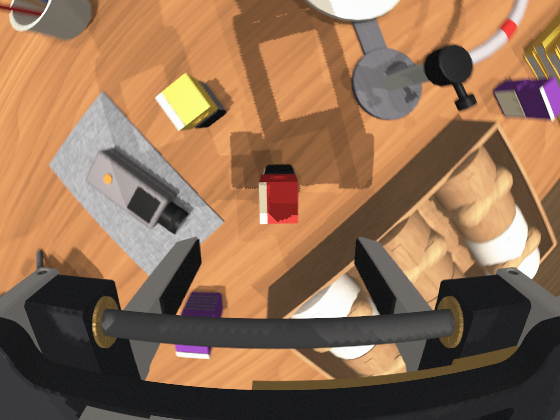

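```bash
python3 - <<'E'
from h import *
p=grab("top"); W=cloud(p)
m=(W[...,1]<-.02)&(W[...,1]>-.36)&(W[...,0]>.70)&(W[...,0]<.9)&(W[...,2]>.03)
P=W[m]
for a in np.arange(.70,.86,.02):
    k=(P[:,0]>=a)&(P[:,0]<a+.02); print(round(a,2),k.sum(), P[k][:,2].max().round(3) if k.any() else 0, P[k][:,1].max().round(3) if k.any() else 0)
E
```

```text
0.7 367 0.604 -0.076
0.72 153 0.594 -0.186
0.74 57 0.362 -0.207
0.76 637 0.12 -0.033
0.78 333 0.123 -0.033
0.8 420 0.124 -0.033
0.82 336 0.124 -0.033
0.84 416 0.122 -0.033
0.86 461 0.123 -0.033
```

Call:
send_rows(steps=[100,45,2,0,0,100,90,2,0,0,100,130,2,0,0,100,150,2,0,0,100,154,2,0,0])

```text
time: 4.45
tool_pos: [0.6719, -0.2591, 0.0822]
tcp_rot: [0.602, 1.494, -0.603]
contact_force: [-2.1, -0.1, -0.6]
width: 0.998
```

```bash
python3 - <<'E'
from h import *
delta((.6757,-.2584,.086),46.3)
E
```

```text
shift [-3.9  3.1  2.2] turn -0.4 | now [ 0.6719 -0.2591  0.0822] psi 45.9
```

Call:
send_rows(steps=[100,-4,3,2,0,100,-4,3,2,0,0,-4,3,2,0,0,-4,3,2,0,0,-4,3,2,0])

```text
time: 4.95
tool_pos: [0.6761, -0.2586, 0.0875]
tcp_rot: [0.602, 1.492, -0.603]
contact_force: [-0.1, 0.1, -0.1]
width: 0.78
```

```bash
python3 - <<'E'
from h import *
delta((.6757,-.2584,.086),46.3)
E
```

```text
shift [ 1.5 -0.1 -0.4] turn -0.4 | now [ 0.6761 -0.2586  0.0875] psi 45.9
```

Call:
send_rows(steps=[0,1.5,0,0,-0.4,0,1.5,0,0,-0.4,0,1.5,0,0,-0.4,0,1.5,0,0,-0.4,0,1.5,0,0,-0.4])

```text
time: 5.45
tool_pos: [0.676, -0.2586, 0.0858]
tcp_rot: [0.596, 1.494, -0.597]
contact_force: [0.1, -0.1, 0.7]
width: 0.383
```

Call:
send_rows(steps=[0,0,0,0,0,0,0,0,0,0,0,0,0,0,0,0,0,0,0,0,0,0,0,0,0])

```text
time: 5.95
tool_pos: [0.676, -0.2586, 0.0858]
tcp_rot: [0.596, 1.494, -0.597]
contact_force: [-0.8, 0.2, -0.4]
width: 0.383
```

```bash
python3 - <<'E'
from h import *
delta((.6757,-.2584,.086),46.3)
E
```

```text
shift [-0.1 -0.  -0.4] turn 0.0 | now [ 0.676  -0.2586  0.0858] psi 46.3
```

Call:
send_rows(steps=[0,-30,0,0,0,0,-70,0,0,0,0,-110,0,0,0,0,-150,0,0,0,0,-190,0,0,0])

```text
time: 6.45
tool_pos: [0.6768, -0.2587, 0.2767]
tcp_rot: [0.596, 1.495, -0.597]
contact_force: [-0.4, 0.5, -1.5]
width: 0.384
```

```bash
python3 - <<'E'
from h import *
delta((.45,.137,.28),87)
E
```

```text
shift [  -0.6  129.5 -437.3] turn -40.7 | now [ 0.6768 -0.2587  0.2767] psi 46.3
```

Call:
send_rows(steps=[0,-3,13,-44,-5,0,-3,26,-88,-10,0,-3,39,-132,-15,0,-3,52,-176,-20,0,-3,65,-220,-25])

```text
time: 6.95
tool_pos: [0.5611, -0.0582, 0.2805]
tcp_rot: [0.255, 1.565, -0.252]
contact_force: [0.2, 0.1, -1.1]
width: 0.383
```

```bash
python3 - <<'E'
from h import *
delta((.45,.137,.28),87)
E
```

```text
shift [   2.   149.9 -167.3] turn -15.5 | now [ 0.5611 -0.0582  0.2805] psi 71.5
```

Call:
send_rows(steps=[0,2,34,-38,-4,0,2,68,-75,-8,0,2,101,-113,-12,0,2,135,-150,-15.5,0,2,150,-167,-15.5])

```text
time: 7.45
tool_pos: [0.4478, 0.1398, 0.2798]
tcp_rot: [0.041, 1.58, -0.035]
contact_force: [0.5, -0.0, -1.2]
width: 0.38
```

```bash
python3 - <<'E'
from h import *
delta((.45,.137,.28),87)
p=grab("wrist"); W=wcloud(p); save(p,"w3.png")
for t in ["boom_tip","blue_ring","yellow_ring","red_ring","stage_top"]: print(t,lm(p,t))
from scipy.optimize import least_squares
d=np.hypot(W[...,0]-.537,W[...,1]+.015)
m=(W[...,2]>.158)&(W[...,2]<.175)&(abs(d-.15)<.012)
P=W[m]; a=np.degrees(np.arctan2(P[:,1]+.015,P[:,0]-.537)); k=a>10
P=P[k];a=a[k]
f=least_squares(lambda c:np.hypot(P[:,0]-c[0],P[:,1]-c[1])-.15,[.539,-.014],loss="soft_l1",f_scale=.002).x
print(f,len(P),a.min(),a.max(),P[:,2].max())
for lo in range(10,95,8):
    q=P[(a>=lo)&(a<lo+8)]
    if len(q): 
        t=q[q[:,2]>np.percentile(q[:,2],60)]; print(lo,len(q),np.median(q,0).round(4),"crest",np.median(t,0).round(4))
E
```

```text
shift [-0.3 -2.6  2.3] turn 0.2 | now [0.4478 0.1398 0.2798] psi 87.2
boom_tip []
blue_ring [(0.56, array([0.5916, 0.1279, 0.1572])), (0.49, array([ 0.5485, -0.2562,  0.0043]))]
yellow_ring [(0.65, array([0.6593, 0.0786, 0.1568]))]
red_ring [(0.58, array([0.4464, 0.1427, 0.2734]))]
stage_top [(0.78, array([ 0.5444, -0.0154,  0.0282]))]
[ 0.53219272 -0.01087777] 454 41.901582588297316 82.8351924138732 0.16747327477993296
34 1 [0.6464 0.0832 0.1585] crest [nan nan nan]
42 91 [0.6388 0.0951 0.1639] crest [0.6388 0.0986 0.1653]
50 154 [0.6256 0.1073 0.1647] crest [0.6271 0.1084 0.1656]
58 166 [0.6085 0.1183 0.165 ] crest [0.6088 0.1193 0.1659]
66 30 [0.5967 0.1259 0.1658] crest [0.5962 0.1249 0.1668]
74 1 [0.5588 0.1296 0.1619] crest [nan nan nan]
82 11 [0.5568 0.1356 0.1655] crest [0.5564 0.1361 0.1658]
  return _methods._mean(a, axis=axis, dtype=dtype,
  ret = um.true_divide(
```

View pics/w3.png

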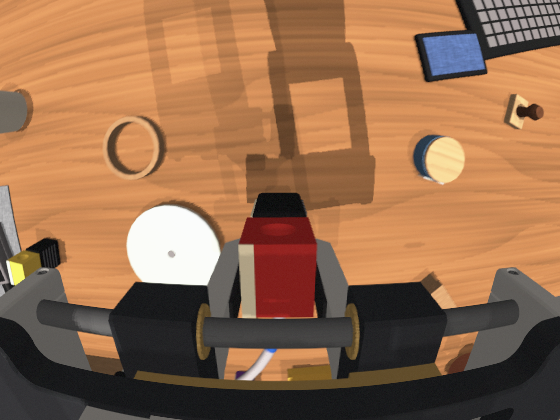

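```bash
cat >> h.py <<'E'
def ray(p,u,v,z,wrist=True):
    f=210/np.tan(np.radians(p["fovy"])/2); du,dv=u-p["cx"],v-p["cy"]; r=np.hypot(du,dv)+1e-9
    t=np.tan(r/f) if wrist else r/f
    d=p["E"][:3,:3]@np.array([du/r*t,dv/r*t,1.]); o=p["E"][:3,3]; return o+d*(z-o[2])/d[2]
E
python3 - <<'E'
from h import *
p=grab("wrist"); g=p["pixels"].astype(int)
sub=g[235:270,155:190].sum(-1); 
m=np.zeros((420,560),bool); m[240:266,160:184]=g[240:266,160:184].sum(-1)<560
v,u=np.nonzero(m); print(len(u),u.mean(),v.mean(),ray(p,u.mean(),v.mean(),.03))
W=wcloud(p); s=(abs(W[...,2]-.03)<.006)&(np.hypot(W[...,0]-.54,W[...,1]+.014)<.085)&(g.min(-1)>110)
print(cv2.minEnclosingCircle(W[s][:,:2].astype(np.float32)))
q=grab("top"); save(q,"t2.png"); cv2.imwrite("pics/t2c.png",cv2.resize(q["pixels"][150:270,220:360],None,fx=5,fy=5,interpolation=cv2.INTER_CUBIC))
E
```

```text
36 173.16666666666666 252.36111111111111 [ 0.54055639 -0.01302212  0.03      ]
((0.5406140089035034, -0.013548451475799084), 0.0704558715224266)
```

View pics/t2c.png

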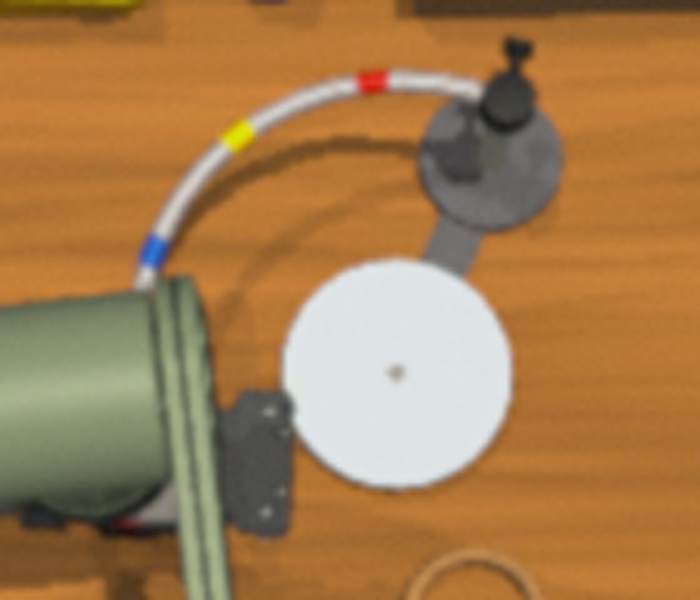

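```bash
cat >> h.py <<'E'
C=np.array([.5405,-.0136])
def arc(ps,z=.166,r=.1493):
    a=np.radians(ps); return (C[0]+r*np.cos(a),C[1]+r*np.sin(a),z)
def arcrows(a0,a1,n=5,z=.166,r=.1493):
    for k in range(1,n+1):
        a=a0+(a1-a0)*k/n; T=tool(); d=T[:3,:3].T@(np.array(arc(a,z,r))-T[:3,3])*1000; print(d.round(1),round(-((a-psi()+180)%360-180),1))
E
python3 - <<'E'
from h import *
delta(arc(108,.28),108)
E
```

```text
shift [-0.6 -5.2 43.8] turn -21.1 | now [0.4509 0.136  0.2798] psi 86.9
```

Call:
send_rows(steps=[0,0,-2,15,-8,0,0,-4,30,-16,0,0,-5,44,-21,0,40,-5,44,-21,0,80,-5,44,-21])

```text
time: 8.35
tool_pos: [0.4964, 0.1276, 0.1999]
tcp_rot: [-0.241, 1.561, 0.246]
contact_force: [0.1, 0.2, -2.1]
width: 0.382
```

```bash
python3 - <<'E'
from h import *
delta(arc(108),108)
E
```

```text
shift [33.9  1.2 -1.7] turn -0.2 | now [0.4964 0.1276 0.1999] psi 107.8
```

Call:
send_rows(steps=[0,20,1,-1.5,0,0,34,1,-1.5,0,0,34,1,-1.5,0,0,34,1,-1.5,0,0,34,1,-1.5,0])

```text
time: 8.85
tool_pos: [0.4961, 0.1282, 0.1677]
tcp_rot: [-0.24, 1.557, 0.246]
contact_force: [0.5, -1.3, -2.0]
width: 0.384
```

```bash
python3 - <<'E'
from h import *
delta(arc(108),108); arcrows(108,98)
q=grab("top");  cv2.imwrite("pics/t3c.png",cv2.resize(q["pixels"][150:270,200:340],None,fx=5,fy=5,interpolation=cv2.INTER_CUBIC))
q=grab("side");  cv2.imwrite("pics/s3c.png",cv2.resize(q["pixels"][130:270,180:340],None,fx=5,fy=4.2,interpolation=cv2.INTER_CUBIC))
p=grab("wrist"); save(p,"w4.png")
E
```

```text
shift [ 1.7  0.7 -1.6] turn -0.3 | now [0.4961 0.1282 0.1677] psi 107.7
[1.7 0.6 3.6] 1.7
[1.7 0.4 8.8] 3.7
[ 1.7 -0.  14. ] 5.7
[ 1.7 -0.7 19.1] 7.7
[ 1.7 -1.5 24.3] 9.7
```

View pics/s3c.png

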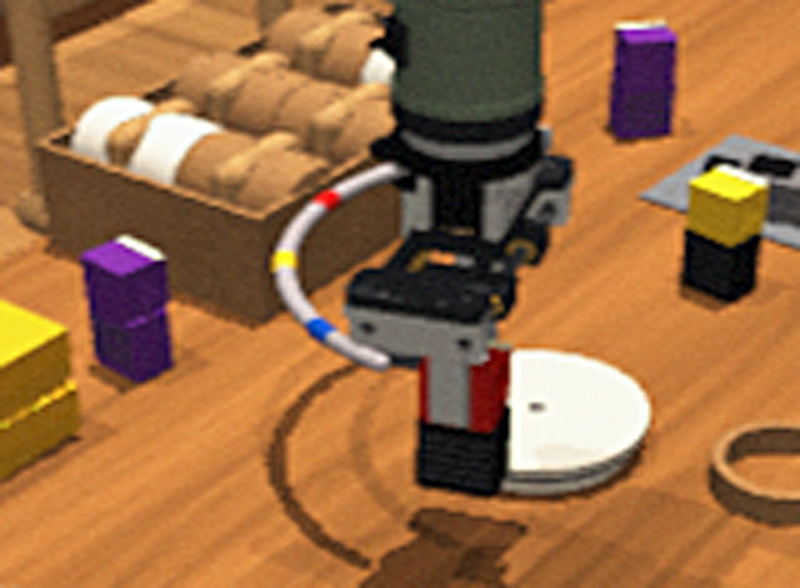

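View pics/w4.png

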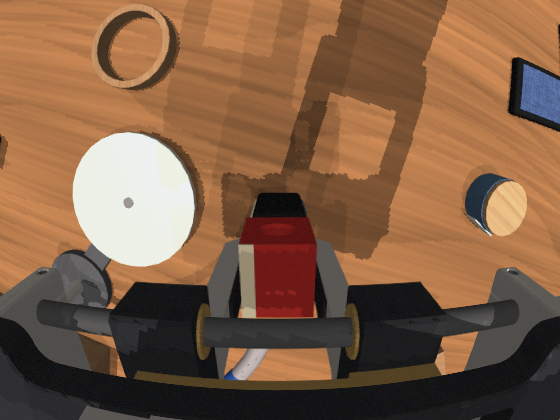

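```bash
python3 - <<'E'
from h import *
delta(arc(108),108); arcrows(108,98)
p=grab("wrist"); W=wcloud(p); g=p["pixels"].astype(int)
for (u,v) in [(255,350),(268,350),(243,350),(250,358)]: print(g[v,u],W[v,u].round(4),np.hypot(*(W[v,u,:2]-C)).round(4))
cv2.imwrite("pics/w4c.png",cv2.resize(p["pixels"][320:400,200:340],None,fx=5,fy=5,interpolation=cv2.INTER_CUBIC))
m=(abs(W[...,2]-.163)<.004)&(abs(np.hypot(W[...,0]-C[0],W[...,1]-C[1])-.15)<.012)&(np.arange(420)[:,None]>335)
P=W[m]; a=np.degrees(np.arctan2(P[:,1]-C[1],P[:,0]-C[0])); r=np.hypot(P[:,0]-C[0],P[:,1]-C[1])
for lo in range(60,96,4):
    k=(a>=lo)&(a<lo+4)
    if k.sum(): print(lo,k.sum(),r[k].min().round(4),r[k].max().round(4),P[k,2].max().round(4))
E
```

```text
shift [ 1.3  0.4 -1.2] turn -0.2 | now [0.4956 0.1283 0.1673] psi 107.8
[1.3 0.4 4.1] 1.8
[1.3 0.1 9.3] 3.8
[ 1.3 -0.3 14.5] 5.8
[ 1.3 -0.9 19.6] 7.8
[ 1.3 -1.7 24.8] 9.8
[174 177 189] [0.5546 0.1325 0.1652] 0.1467
[108 129 165] [0.5532 0.1403 0.1638] 0.1544
[ 81 130 193] [6.974e-01 1.479e-01 5.000e-04] 0.2252
[173 175 186] [0.5625 0.1314 0.1648] 0.1467
68 28 0.1424 0.1457 0.165
72 173 0.1425 0.1546 0.1666
76 210 0.1429 0.1547 0.167
80 225 0.1432 0.155 0.1668
84 86 0.1444 0.1548 0.1664
```

View pics/w4c.png

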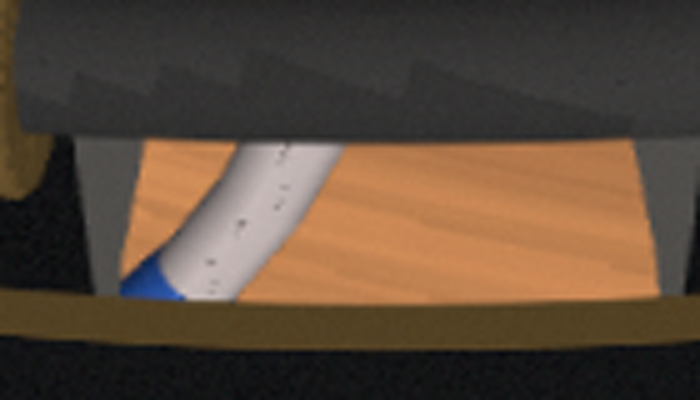

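Call:
send_rows(steps=[0,1,0,4,2,0,1,0,9,4,0,1,-0.5,14.5,6,0,1,-1,19.5,8,0,1,-2,25,10])

```text
time: 9.55
tool_pos: [0.5202, 0.1343, 0.1666]
tcp_rot: [-0.103, 1.569, 0.108]
contact_force: [-0.1, 0.3, -1.9]
width: 0.382
```

```bash
python3 - <<'E'
from h import *
delta(arc(98),98); arcrows(98,90,r=.149)
E
```

```text
shift [ 0.6 -0.  -0.4] turn -0.3 | now [0.5202 0.1343 0.1666] psi 97.7
[ 0.6 -0.3  3.7] 1.3
[ 0.6 -0.5  7.9] 2.9
[ 0.6 -0.8 12. ] 4.5
[ 0.6 -1.1 16.2] 6.1
[ 0.6 -1.6 20.3] 7.7
```

Call:
send_rows(steps=[0,0.6,-0.2,3.5,1.3,0,0.6,-0.5,8,3,0,0.6,-0.8,12,4.5,0,0.6,-1.1,16,6,0,0.6,-1.6,20,7.7])

```text
time: 10.05
tool_pos: [0.5405, 0.1354, 0.1659]
tcp_rot: [0.004, 1.572, 0.001]
contact_force: [-0.1, 0.2, -0.7]
width: 0.385
```

```bash
python3 - <<'E'
from h import *
print(bot.observe()["wrist_torque"])
delta(arc(90),90); arcrows(90,80,r=.149)
q=grab("side");  cv2.imwrite("pics/s5c.png",cv2.resize(q["pixels"][130:270,180:340],None,fx=5,fy=4.2,interpolation=cv2.INTER_CUBIC))
E
```

```text
[ 0.11480538 -0.11664374 -0.05504442]
shift [-0.1  0.3  0. ] turn -0.1 | now [0.5405 0.1354 0.1659] psi 89.9
[-0.1 -0.1  5.2] 1.9
[-0.1 -0.4 10.4] 3.9
[-0.1 -0.8 15.6] 5.9
[-0.1 -1.4 20.8] 7.9
[-0.1 -2.2 25.9] 9.9
```

View pics/s5c.png

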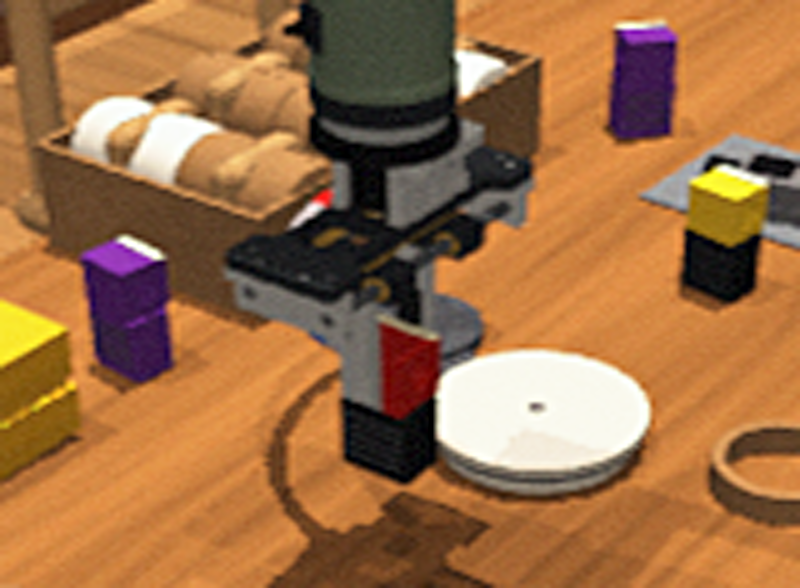

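Call:
send_rows(steps=[0,0,0,5,2,0,0,-0.3,10.4,4,0,0,-0.8,15.6,6,0,0,-1.4,21,8,0,0,-2.2,26,10])

```text
time: 10.6
tool_pos: [0.5673, 0.1331, 0.1659]
tcp_rot: [0.143, 1.567, -0.138]
contact_force: [-0.0, -0.6, -2.2]
width: 0.379
```

```bash
python3 - <<'E'
from h import *
print(bot.observe()["wrist_torque"])
delta(arc(80),80); arcrows(80,67,r=.149)
E
```

```text
[ 0.07810964 -0.16858933  0.00041059]
shift [-0.1  0.2 -1. ] turn -0.3 | now [0.5673 0.1331 0.1659] psi 79.7
[-0.1 -0.2  5.8] 2.3
[-0.1 -0.7 12.6] 4.9
[-0.1 -1.4 19.3] 7.5
[-0.1 -2.4 26. ] 10.1
[-0.1 -3.8 32.6] 12.7
```

Call:
send_rows(steps=[0,0,-0.2,6,2.3,0,0,-0.7,12.6,5,0,0,-1.4,19.3,7.5,0,0,-2.4,26,10,0,0,-3.8,32.6,12.7])

```text
time: 11.1
tool_pos: [0.599, 0.1234, 0.1657]
tcp_rot: [0.319, 1.549, -0.314]
contact_force: [0.5, -0.9, -1.3]
width: 0.379
```

```bash
python3 - <<'E'
from h import *
print(bot.observe()["wrist_torque"])
delta(arc(67),67); arcrows(67,50,r=.149)
E
```

```text
[-0.00043595 -0.11144401  0.00244079]
shift [-0.3  0.3 -0.3] turn -0.1 | now [0.599  0.1234 0.1657] psi 66.9
[-0.3 -0.2  8.5] 3.3
[-0.3 -1.  17.4] 6.7
[-0.3 -2.3 26.1] 10.1
[-0.3 -4.1 34.8] 13.5
[-0.4 -6.4 43.3] 16.9
```

Call:
send_rows(steps=[0,0,-0.2,8.5,3.3,0,0,-1,17.4,6.7,0,0,-2.3,26,10,0,0,-4.1,35,13.5,0,0,-6.4,43.3,17])

```text
time: 11.6
tool_pos: [0.6366, 0.1003, 0.1654]
tcp_rot: [0.552, 1.502, -0.548]
contact_force: [-0.0, -0.3, -1.7]
width: 0.379
```

```bash
python3 - <<'E'
from h import *
print(bot.observe()["wrist_torque"])
delta(arc(50),50); arcrows(50,33,r=.149)
E
```

```text
[-0.03368322 -0.14018157  0.00696276]
shift [-0.6  0.3 -0.4] turn -0.3 | now [0.6366 0.1003 0.1654] psi 49.7
[-0.6 -0.2  8.5] 3.1
[-0.7 -1.  17.3] 6.5
[-0.7 -2.2 26. ] 9.9
[-0.7 -4.  34.7] 13.3
[-0.7 -6.3 43.2] 16.7
```

Call:
send_rows(steps=[0,-0.6,-0.2,8.5,3.1,0,-0.6,-1,17.3,6.5,0,-0.6,-2.2,26,10,0,-0.6,-4,34.7,13.3,0,-0.6,-6.3,43.2,16.7])

```text
time: 12.1
tool_pos: [0.6656, 0.0673, 0.1655]
tcp_rot: [0.779, 1.43, -0.776]
contact_force: [0.7, -0.6, -1.4]
width: 0.384
```

```bash
python3 - <<'E'
from h import *
print(bot.observe()["wrist_torque"])
delta(arc(33),33); arcrows(33,18,r=.149)
E
```

```text
[-0.02559754 -0.10597756 -0.00525176]
shift [-0.5  0.3 -0.3] turn -0.1 | now [0.6656 0.0673 0.1655] psi 32.9
[-0.5 -0.1  7.5] 2.9
[-0.5 -0.7 15.3] 5.9
[-0.5 -1.7 23. ] 8.9
[-0.6 -3.1 30.7] 11.9
[-0.6 -4.9 38.3] 14.9
```

Call:
send_rows(steps=[0,-0.5,-0.1,7.5,3,0,-0.5,-0.7,15.3,6,0,-0.5,-1.7,23,9,0,-0.5,-3.1,30.7,12,0,-0.5,-4.9,38.3,15])

```text
time: 12.6
tool_pos: [0.6823, 0.0322, 0.1656]
tcp_rot: [0.98, 1.344, -0.978]
contact_force: [0.1, 1.6, -1.4]
width: 0.379
```

```bash
python3 - <<'E'
from h import *
print(bot.observe()["wrist_torque"])
delta(arc(18),18); arcrows(18,5.6,r=.149)
q=grab("top");  cv2.imwrite("pics/t6c.png",cv2.resize(q["pixels"][130:250,220:360],None,fx=5,fy=5,interpolation=cv2.INTER_CUBIC))
q=grab("side");  cv2.imwrite("pics/s6c.png",cv2.resize(q["pixels"][130:270,180:340],None,fx=5,fy=4.2,interpolation=cv2.INTER_CUBIC))
E
```

```text
[ 0.00671504 -0.10420929  0.01850153]
shift [-0.4  0.3 -0.3] turn -0.3 | now [0.6823 0.0322 0.1656] psi 17.7
[-0.5 -0.1  6.1] 2.2
[-0.5 -0.5 12.6] 4.7
[-0.5 -1.2 19. ] 7.2
[-0.5 -2.1 25.4] 9.6
[-0.6 -3.3 31.7] 12.1
```

View pics/s6c.png

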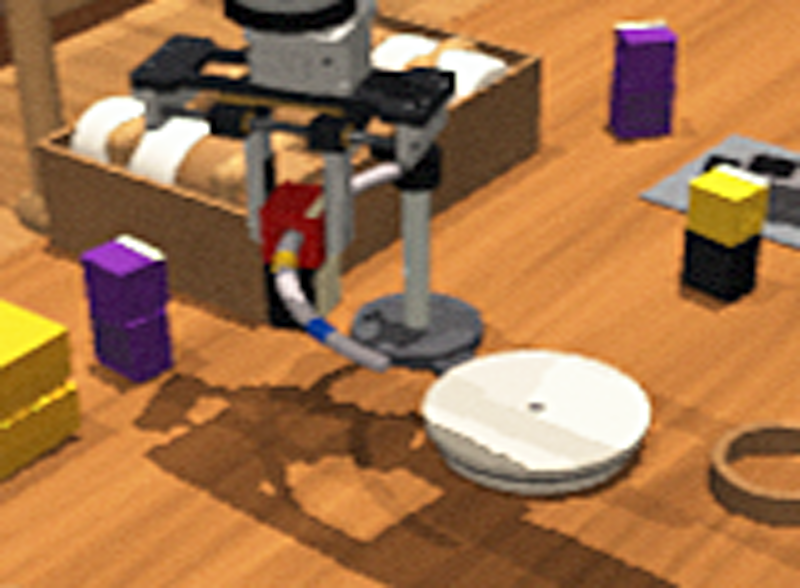

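Call:
send_rows(steps=[0,-0.5,0,6,2.2,0,-0.5,-0.5,12.6,4.7,0,-0.5,-1.2,19,7.2,0,-0.5,-2.1,25.4,9.6,0,-0.5,-3.3,31.7,12.1])

```text
time: 13.2
tool_pos: [0.6888, 0.0005, 0.1657]
tcp_rot: [1.137, 1.258, -1.136]
contact_force: [0.3, 0.9, -1.4]
width: 0.38
```

```bash
python3 - <<'E'
from h import *
print(bot.observe()["wrist_torque"])
delta(arc(5.6,.162,.149),5.6)
E
```

```text
[ 0.00237192 -0.02855531  0.00037376]
shift [ 3.7 -0.  -0.4] turn 0.1 | now [6.888e-01 5.000e-04 1.657e-01] psi 5.7
```

Call:
send_rows(steps=[0,2,0,-0.4,0,0,3.5,0,-0.4,0,0,3.5,0,-0.4,0,0,3.5,0,-0.4,0,0,3.5,0,-0.4,0])

```text
time: 13.7
tool_pos: [0.6886, 0.0014, 0.1622]
tcp_rot: [1.137, 1.259, -1.136]
contact_force: [-1.1, 0.4, -1.3]
width: 0.378
```

Call:
send_rows(steps=[60,0,0,0,0,70,0,0,0,0,70,0,0,0,0,70,0,0,0,0,70,0,0,0,0])

```text
time: 14.2
tool_pos: [0.6887, 0.0013, 0.1623]
tcp_rot: [1.137, 1.259, -1.136]
contact_force: [-0.3, 0.1, 0.2]
width: 0.699
```

```bash
python3 - <<'E'
from h import *
p=grab("wrist"); save(p,"w7.png"); W=wcloud(p); lamp(W,(.689,0.),.179)
E
```

```text
6507 0.1772 [array([688.8,   2. ]), array([87.6, 41.5]), np.float64(5.4)]
```

View pics/w7.png

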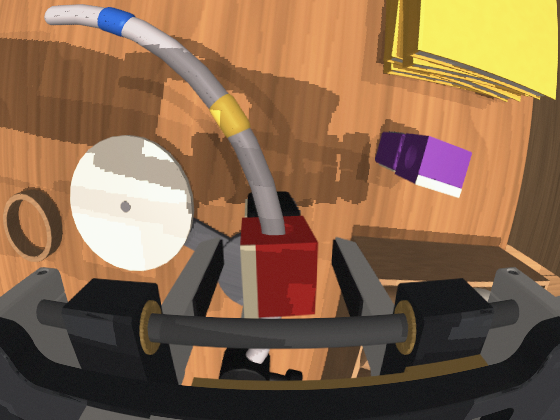

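Call:
send_rows(steps=[70,-25,0,0,0,70,-60,0,0,0,70,-100,0,0,0,70,-110,0,0,0,70,-110,0,0,0])

```text
time: 14.75
tool_pos: [0.6903, 0.0008, 0.2753]
tcp_rot: [1.139, 1.254, -1.132]
contact_force: [-0.0, -0.0, 0.0]
width: 0.7
```

```bash
python3 - <<'E'
from h import *
from scipy.optimize import least_squares
p=grab("wrist"); save(p,"w8.png"); W=wcloud(p); mm=lamp(W,(.689,0.),.179)
b,g,r=[p["pixels"][...,i].astype(int) for i in range(3)]
hsv=cv2.cvtColor(p["pixels"],cv2.COLOR_BGR2HSV)
red=((hsv[...,0]<8)|(hsv[...,0]>172))&(hsv[...,1]>150)&(abs(W[...,2]-.178)<.005)&(np.hypot(W[...,0]-.689,W[...,1])<.05)
cr=((abs(W[...,2]-.178)<.005)&(np.hypot(W[...,0]-.689,W[...,1])<.04))
print("lamp",cv2.minAreaRect(W[cr][:,:2].astype(np.float32)*1000),"redpart",cv2.minAreaRect(W[red][:,:2].astype(np.float32)*1000))
d=np.hypot(W[...,0]-C[0],W[...,1]-C[1])
m=(W[...,2]>.156)&(W[...,2]<.172)&(abs(d-.15)<.014)
P=W[m]; a=np.degrees(np.arctan2(P[:,1]-C[1],P[:,0]-C[0])); k=a>17
f=least_squares(lambda c:np.hypot(P[k,0]-c[0],P[k,1]-c[1])-.15,C,loss="soft_l1",f_scale=.002).x
print("arc",f,k.sum(),a.max())
for nm,mm in dict(yel=(hsv[...,0]>18)&(hsv[...,0]<35)&(hsv[...,1]>120),blu=(hsv[...,0]>95)&(hsv[...,0]<130)&(hsv[...,1]>130)).items():
    q=W[mm&m]; aa=np.degrees(np.arctan2(q[:,1]-C[1],q[:,0]-C[0])); print(nm,len(q),np.percentile(aa,[2,50,98]),np.median(aa))
s=(abs(W[...,2]-.03)<.006)&(d<.085)&(np.minimum(np.minimum(b,g),r)>100)
print("stage",cv2.minEnclosingCircle(W[s][:,:2].astype(np.float32)))
delta((.5458,-.256,.27),80.6)
E
```

```text
2163 0.1773 [array([691. ,   2.7]), array([35.9, 40.5]), np.float64(6.4)]
lamp ((690.955810546875, 2.6523895263671875), (35.85639572143555, 40.520835876464844), 6.360520362854004) redpart ((690.7841186523438, 2.8421764373779297), (34.364009857177734, 40.28900909423828), 6.71611213684082)
arc [ 0.54130148 -0.01471811] 3098 89.21229557542615
yel 350 [34.18776982 37.47804771 40.78382479] 37.47804771163687
blu 272 [66.20093403 69.38402587 72.67349991] 69.38402586759642
stage ((0.5405176281929016, -0.014044714160263538), 0.070439912378788)
shift [   1.9 -168.1  241.4] turn -74.9 | now [0.6891 0.0009 0.2725] psi 5.7
```

View pics/w8.png

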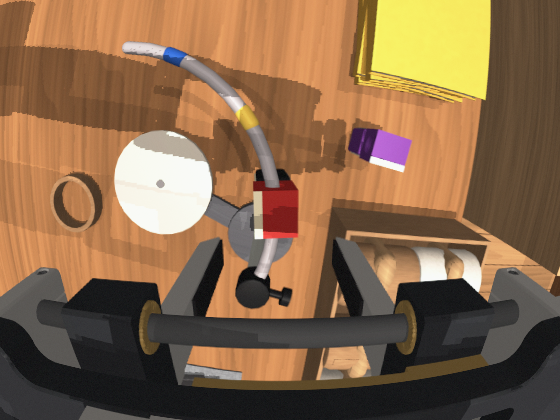

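Call:
send_rows(steps=[70,2,-20,30,-8.5,70,2,-40,60,-17,100,2,-60,90,-25.5,100,2,-82,120,-34,100,2,-104,150,-42.5])

```text
time: 15.3
tool_pos: [0.5981, -0.1591, 0.2663]
tcp_rot: [0.568, 1.505, -0.564]
contact_force: [-0.4, -0.9, -0.3]
width: 0.923
```

```bash
python3 - <<'E'
from h import *
delta((.5458,-.256,.24),80.6)
E
```

```text
shift [  26.2 -107.2   25.2] turn -32.0 | now [ 0.5981 -0.1591  0.2663] psi 48.6
```

Call:
send_rows(steps=[100,6,-27,7,-8,100,12,-54,13,-16,100,18,-81,19,-24,100,26,-107,25,-32,100,26,-107,25,-32])

```text
time: 15.8
tool_pos: [0.5422, -0.257, 0.2353]
tcp_rot: [0.138, 1.582, -0.126]
contact_force: [0.0, 0.6, -0.5]
width: 1.001
```

```bash
python3 - <<'E'
from h import *
p=grab("wrist"); W=wcloud(p); lamp(W,(.545,-.257)); save(p,"w9.png")
delta((.5458,-.256,.086),80.6)
E
```

```text
1680 0.1016 [array([ 545.5, -256.1]), array([35.6, 40.4]), np.float64(80.9)]
shift [150.4  -1.    4.4] turn -0.3 | now [ 0.5436 -0.2557  0.2364] psi 80.3
```

View pics/w9.png

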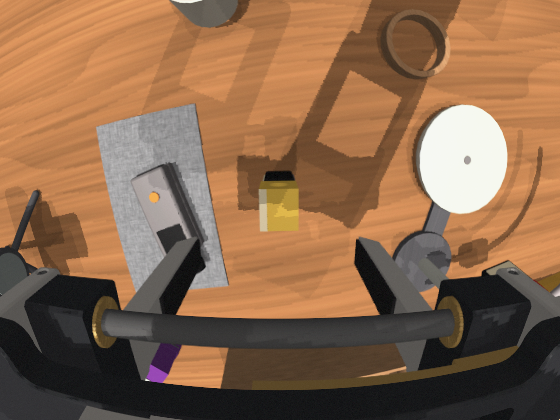

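Call:
send_rows(steps=[100,45,-0.5,3,-0.3,100,90,-0.5,3,-0.3,100,130,-0.5,3,-0.3,100,148,-0.5,3,-0.3,100,149,-0.5,3,-0.3])

```text
time: 16.35
tool_pos: [0.5416, -0.2518, 0.0823]
tcp_rot: [0.14, 1.589, -0.118]
contact_force: [-0.6, -0.3, -0.2]
width: 0.998
```

```bash
python3 - <<'E'
from h import *
delta((.5456,-.256,.086),80.7)
E
```

```text
shift [-3.9 -3.5  4.5] turn -0.1 | now [ 0.5416 -0.2518  0.0823] psi 80.6
```

Call:
send_rows(steps=[100,-3,-2,3,0,100,-3,-2,3,0,100,-3,-2,3,0,100,-3,-2,3,0,100,-3,-2,3,0])

```text
time: 16.85
tool_pos: [0.5449, -0.2546, 0.0863]
tcp_rot: [0.14, 1.588, -0.119]
contact_force: [-0.1, 0.5, 0.3]
width: 0.998
```

```bash
python3 - <<'E'
from h import *
delta((.5456,-.256,.086),80.7)
E
```

```text
shift [ 0.2 -1.2  0.9] turn -0.1 | now [ 0.5449 -0.2546  0.0863] psi 80.6
```

Call:
send_rows(steps=[100,0.3,-1.2,1,0,0,0.3,-1.2,1,0,0,0.3,-1.2,1,0,0,0.3,-1.2,1,0,0,0.3,-1.2,1,0])

```text
time: 17.35
tool_pos: [0.5456, -0.2559, 0.0858]
tcp_rot: [0.14, 1.588, -0.119]
contact_force: [-0.1, 0.6, -0.2]
width: 0.697
```

Call:
send_rows(steps=[0,0,0,0,0,0,0,0,0,0,0,0,0,0,0,0,0,0,0,0,0,0,0,0,0])

```text
time: 17.85
tool_pos: [0.5456, -0.2561, 0.0858]
tcp_rot: [0.14, 1.588, -0.119]
contact_force: [0.3, 0.5, -0.5]
width: 0.379
```

```bash
python3 - <<'E'
from h import *
delta((.5456,-.256,.086),80.7)
E
```

```text
shift [-0.2  0.1 -0. ] turn -0.1 | now [ 0.5456 -0.2561  0.0858] psi 80.6
```

Call:
send_rows(steps=[0,-30,0,0,0,0,-70,0,0,0,0,-110,0,0,0,0,-150,0,0,0,0,-194,0,0,0])

```text
time: 18.35
tool_pos: [0.5487, -0.2583, 0.2802]
tcp_rot: [0.141, 1.59, -0.118]
contact_force: [0.1, -0.0, -1.6]
width: 0.378
```

```bash
python3 - <<'E'
from h import *
print(tool()[:3,0])
delta(arc(110,.28),108)
E
```

```text
[-0.02154783  0.01592237 -0.99964102]
shift [   7.6  370.1 -121.4] turn -27.4 | now [ 0.5487 -0.2583  0.2802] psi 80.6
```

```bash
sed -i 's/^def psi/def tilt(): return (np.degrees(tool()[:2,0])).round(2)\ndef psi/; s/"psi",round(psi(),1))/"psi",round(psi(),1),"tilt",tilt())/' h.py; python3 - <<'E'
from h import *
delta(arc(110,.28),108)
E
```

```text
shift [   7.6  370.1 -121.4] turn -27.4 | now [ 0.5487 -0.2583  0.2802] psi 80.6 tilt [-1.23  0.91]
```

Call:
send_rows(steps=[0,0,46,-15,-4,0,0,92,-30,-8,0,2,138,-45,-12,0,3,184,-60,-16,0,4,230,-75,-20])

```text
time: 18.85
tool_pos: [0.5114, -0.0173, 0.2805]
tcp_rot: [-0.133, 1.586, 0.162]
contact_force: [0.8, 0.4, -1.3]
width: 0.38
```

```bash
python3 - <<'E'
from h import *
delta(arc(110,.28),108)
E
```

```text
shift [  3.3 145.5   5.3] turn -7.3 | now [ 0.5114 -0.0173  0.2805] psi 100.7 tilt [-1.26  0.94]
```

Call:
send_rows(steps=[0,1,48,2,-3,0,2,96,4,-6,0,3,135,5,-7.3,0,3,145,5,-7.3,0,3,145,5,-7.3])

```text
time: 19.35
tool_pos: [0.4887, 0.1273, 0.2801]
tcp_rot: [-0.234, 1.576, 0.265]
contact_force: [0.2, -0.4, -1.7]
width: 0.382
```

Call:
send_rows(steps=[0,0,0,0,0,0,0,0,0,0,0,0,0,0,0,0,0,0,0,0,0,0,0,0,0])

```text
time: 19.85
tool_pos: [0.4889, 0.1266, 0.2801]
tcp_rot: [-0.233, 1.576, 0.264]
contact_force: [-0.2, -0.3, -0.5]
width: 0.384
```

```bash
python3 - <<'E'
from h import *
delta(arc(110,.1665),108)
E
```

```text
shift [113.5  -2.6   2.4] turn 0.1 | now [0.4889 0.1266 0.2801] psi 108.1 tilt [-1.28  0.91]
```

Call:
send_rows(steps=[0,40,-1,1,0,0,80,-2,2,0,0,113,-2.6,2.4,0,0,113,-2.6,2.4,0,0,113,-2.6,2.4,0])

```text
time: 20.35
tool_pos: [0.4895, 0.1265, 0.1673]
tcp_rot: [-0.233, 1.577, 0.264]
contact_force: [0.2, 1.2, -0.8]
width: 0.382
```

```bash
python3 - <<'E'
from h import *
delta(arc(108,.1665),108); arcrows(108,98,r=.149)
E
```

```text
shift [0.7 0.3 5.2] turn 0.1 | now [0.4895 0.1265 0.1673] psi 108.1 tilt [-1.32  0.9 ]
[ 1.1 -0.1 10.4] 2.1
[ 1.  -0.4 15.6] 4.1
[ 0.9 -0.8 20.8] 6.1
[ 0.8 -1.5 25.9] 8.1
[ 0.7 -2.3 31.1] 10.1
```

Call:
send_rows(steps=[0,1,0,7,2,0,1,-0.3,15.6,4,0,1,-0.8,20.8,6,0,1,-1.5,26,8,0,1,-2.3,31,10])

```text
time: 20.85
tool_pos: [0.5224, 0.1342, 0.1692]
tcp_rot: [-0.096, 1.584, 0.124]
contact_force: [-0.5, 0.1, -1.2]
width: 0.382
```

```bash
python3 - <<'E'
from h import *
delta(arc(98,.1665),98); arcrows(98,90,r=.149)
E
```

```text
shift [ 2.8  0.4 -2.6] turn -0.0 | now [0.5224 0.1342 0.1692] psi 98.0 tilt [-0.97  0.93]
[3.2 0.  1.6] 1.6
[ 3.1 -0.1  5.7] 3.2
[ 3.1 -0.4  9.9] 4.8
[ 3.  -0.8 14. ] 6.4
[ 2.9 -1.4 18.2] 8.0
```

Call:
send_rows(steps=[0,3,0,-1,0,0,3,0,1.6,1.6,0,3,-0.1,4,2.4,0,3,-0.3,7,3.6,0,3,-0.4,10,4.8])

```text
time: 21.35
tool_pos: [0.5325, 0.1352, 0.1662]
tcp_rot: [-0.03, 1.587, 0.056]
contact_force: [-0.4, -0.5, -0.9]
width: 0.381
```

```bash
python3 - <<'E'
from h import *
delta(arc(93.2,.1665),93.2); arcrows(93,85,r=.149)
E
```

```text
shift [-0.3  0.3 -0.4] turn -0.1 | now [0.5325 0.1352 0.1662] psi 93.1 tilt [-0.96  0.93]
[ 0.2 -0.1  4.3] 1.7
[ 0.1 -0.3  8.5] 3.3
[ 0.  -0.6 12.6] 4.9
[-0.1 -1.  16.8] 6.5
[-0.1 -1.5 20.9] 8.1
```

Call:
send_rows(steps=[0,0,0,4.3,1.7,0,0,-0.3,8.5,3.3,0,0,-0.6,12.6,5,0,0,-1,16.8,6.5,0,0,-1.5,21,8])

```text
time: 21.85
tool_pos: [0.5539, 0.1348, 0.1658]
tcp_rot: [0.081, 1.587, -0.057]
contact_force: [-0.0, 0.4, -1.9]
width: 0.382
```

```bash
python3 - <<'E'
from h import *
delta(arc(85,.166),85); arcrows(85,70,r=.149)
E
```

```text
shift [-0.2  0.3 -0.4] turn -0.0 | now [0.5539 0.1348 0.1658] psi 85.0 tilt [-0.97  0.93]
[-0.4 -0.2  7.4] 3.0
[-0.5 -0.8 15.2] 6.0
[-0.7 -1.9 22.9] 9.0
[-0.8 -3.3 30.6] 12.0
[-1.  -5.1 38.2] 15.0
```

Call:
send_rows(steps=[0,-0.4,-0.2,7.4,3,0,-0.5,-0.8,15.2,6,0,-0.7,-1.9,23,9,0,-0.8,-3.3,30.6,12,0,-1,-5.1,38.2,15])

```text
time: 22.35
tool_pos: [0.592, 0.1263, 0.1659]
tcp_rot: [0.287, 1.573, -0.267]
contact_force: [1.3, -0.5, -2.2]
width: 0.383
```

```bash
python3 - <<'E'
from h import *
delta(arc(70,.166),70); arcrows(70,54,r=.149)
E
```

```text
shift [-0.1  0.2 -0.5] turn -0.2 | now [0.592  0.1263 0.1659] psi 69.8 tilt [-0.98  0.93]
[-0.3 -0.3  7.8] 3.0
[-0.5 -1.  16.1] 6.2
[-0.7 -2.1 24.3] 9.4
[-0.9 -3.7 32.5] 12.6
[-1.1 -5.7 40.6] 15.8
```

Call:
send_rows(steps=[0,-0.3,-0.3,7.8,3,0,-0.5,-1,16,6.2,0,-0.7,-2.1,24.3,9.4,0,-0.9,-3.7,32.5,12.6,0,-1.1,-5.7,40.6,15.8])

```text
time: 22.85
tool_pos: [0.6285, 0.1068, 0.1658]
tcp_rot: [0.504, 1.535, -0.488]
contact_force: [0.3, 0.2, -0.4]
width: 0.381
```

```bash
python3 - <<'E'
from h import *
delta(arc(54,.166),54); arcrows(54,37.3,n=4,r=.149);arcrows(54,37.3,n=1,r=.149,z=.1625)
E
```

```text
shift [-0.2  0.2 -0.5] turn -0.2 | now [0.6285 0.1068 0.1658] psi 53.8 tilt [-1.    0.93]
[-0.4 -0.5 10.4] 4.0
[-0.7 -1.6 21.2] 8.2
[-1.  -3.6 31.8] 12.3
[-1.2 -6.3 42.3] 16.5
[ 2.3 -6.3 42.4] 16.5
```

Call:
send_rows(steps=[0,-0.4,-0.5,10.4,4,0,-0.7,-1.6,21,8.2,0,-1,-3.6,31.8,12.3,0,-1.2,-6.3,42.3,16.5,0,-1.2,-6.3,42.3,16.5])

```text
time: 23.35
tool_pos: [0.6599, 0.0755, 0.1658]
tcp_rot: [0.727, 1.471, -0.716]
contact_force: [0.1, 0.4, -1.4]
width: 0.384
```

```bash
python3 - <<'E'
from h import *
delta(arc(37.4,.162,.149),37.4)
E
```

```text
shift [ 3.8  0.  -1.6] turn -0.2 | now [0.6599 0.0755 0.1658] psi 37.2 tilt [-0.97  0.91]
```

Call:
send_rows(steps=[0,2,0,-1.4,0,0,3.5,0,-1.4,0,0,3.5,0,-1.4,0,0,3.5,0,-1.4,0,0,3.5,0,-1.4,0])

```text
time: 23.85
tool_pos: [0.6587, 0.0771, 0.1622]
tcp_rot: [0.726, 1.472, -0.715]
contact_force: [-0.6, 0.1, -1.0]
width: 0.384
```

Call:
send_rows(steps=[50,0,0,0,0,70,0,0,0,0,70,0,0,0,0,70,0,0,0,0,70,0,0,0,0])

```text
time: 24.35
tool_pos: [0.6588, 0.077, 0.1623]
tcp_rot: [0.726, 1.471, -0.715]
contact_force: [-0.0, -0.7, 0.6]
width: 0.702
```

Call:
send_rows(steps=[70,-25,0,0,0,70,-60,0,0,0,70,-100,0,0,0,70,-110,0,0,0,70,-110,0,0,0])

```text
time: 24.85
tool_pos: [0.6621, 0.0752, 0.2752]
tcp_rot: [0.728, 1.466, -0.713]
contact_force: [0.2, 0.6, -0.5]
width: 0.697
```

```bash
python3 - <<'E'
from h import *
p=grab("wrist"); save(p,"w10.png"); W=wcloud(p)
for c in [(.689,.001),(.66,.077)]:
    m=(abs(W[...,2]-.178)<.005)&(np.hypot(W[...,0]-c[0],W[...,1]-c[1])<.035); r=cv2.minAreaRect(W[m][:,:2].astype(np.float32)*1000); print(r,np.degrees(np.arctan2(r[0][1]/1000-C[1],r[0][0]/1000-C[0])),np.hypot(r[0][1]/1000-C[1],r[0][0]/1000-C[0]))
q=grab("top"); print(lm(q,"jar_mid"),lm(q,"meter_mid"),lm(q,"meter_lens"))
delta((.424,.364,.25),37)
E
```

```text
((690.6541748046875, 3.0567874908447266), (36.96556091308594, 41.55147933959961), 6.36610746383667) 6.33001087635186 0.15107522887883312
((660.1267700195312, 78.58561706542969), (35.98949432373047, 40.59746170043945), 37.42072677612305) 37.618215621213075 0.1510256670206752
[(0.71, array([0.4233, 0.3617, 0.0218]))] [(0.79, array([ 0.5303, -0.4169,  0.0245]))] [(0.62, array([ 0.6083, -0.409 ,  0.0219])), (0.62, array([0.4199, 0.3656, 0.0219]))]
shift [  29.1  -12.5 -371.6] turn 0.2 | now [0.6593 0.0753 0.2693] psi 37.2 tilt [-1.27  0.92]
```

View pics/w10.png

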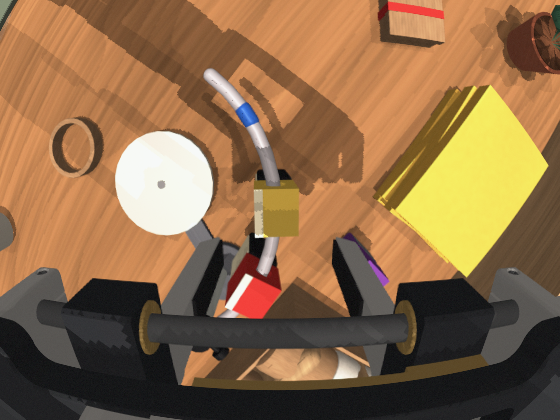

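Call:
send_rows(steps=[100,0,-1.5,-48,0,100,0,-3,-96,0,100,0,-5,-144,0,100,0,-6,-192,0,100,0,-8,-240,0])

```text
time: 25.6
tool_pos: [0.5057, 0.2625, 0.2739]
tcp_rot: [0.724, 1.478, -0.72]
contact_force: [0.2, 0.6, -0.3]
width: 1.001
```

```bash
python3 - <<'E'
from h import *
delta((.424,.364,.25),37)
E
```

```text
shift [  27.5   -3.4 -129.6] turn 0.2 | now [0.5057 0.2625 0.2739] psi 37.2 tilt [-1.43  0.88]
```

Call:
send_rows(steps=[100,10,-1,-48,0,100,20,-2,-96,0,100,28,-3,-125,0,100,28,-3,-130,0,100,28,-3,-130,0])

```text
time: 26.1
tool_pos: [0.423, 0.3647, 0.2482]
tcp_rot: [0.721, 1.479, -0.72]
contact_force: [-0.1, -0.2, 0.2]
width: 1.001
```

```bash
python3 - <<'E'
from h import *
p=grab("wrist"); save(p,"w11.png"); W=wcloud(p); print(lm(p,"jar_mid"))
d=np.hypot(W[...,0]-.424,W[...,1]-.364); m=(abs(W[...,2]-.046)<.005)&(d<.05)
print(m.sum(),np.median(W[m][:,2]),cv2.minEnclosingCircle(W[m][:,:2].astype(np.float32)))
(x,y),r=cv2.minEnclosingCircle(W[m][:,:2].astype(np.float32))
delta((x,y,.035),37.2)
E
```

```text
[(0.66, array([0.4246, 0.3649, 0.0233])), (0.41, array([3.485e-01, 5.233e-01, 2.000e-04]))]
2294 0.045384544260502535 ((0.4231758415699005, 0.36305177211761475), 0.031072137877345085)
shift [214.1   0.6   5.3] turn -0.0 | now [0.4248 0.3638 0.2492] psi 37.2 tilt [-1.42  0.83]
```

View pics/w11.png

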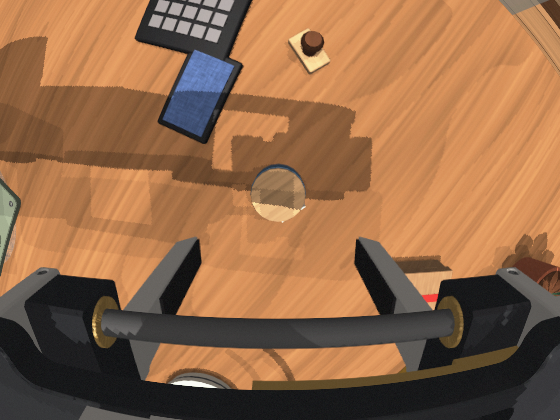

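Call:
send_rows(steps=[100,40,0,1,0,100,80,0,2,0,100,120,0,3,0,100,150,0,4,0,100,150,0,4,0])

```text
time: 26.7
tool_pos: [0.4212, 0.3592, 0.0943]
tcp_rot: [0.72, 1.482, -0.731]
contact_force: [-0.2, -0.5, 0.4]
width: 1.0
```

```bash
python3 - <<'E'
from h import *
delta((.4235,.3631,.034),37.2)
E
```

```text
shift [60.3  5.4 -0.1] turn -0.2 | now [0.4212 0.3592 0.0943] psi 37.0 tilt [-1.92  0.51]
```

Call:
send_rows(steps=[100,15,4,0,0,100,35,4,0,0,100,50,4,0,0,100,58,4,0,0,100,58,4,0,0])

```text
time: 27.2
tool_pos: [0.4225, 0.3617, 0.036]
tcp_rot: [0.719, 1.482, -0.732]
contact_force: [-0.8, 1.0, -0.4]
width: 0.998
```

Call:
send_rows(steps=[100,0,0,0,0,100,0,0,0,0,100,0,0,0,0,100,0,0,0,0,100,0,0,0,0])

```text
time: 27.7
tool_pos: [0.4226, 0.3618, 0.0363]
tcp_rot: [0.719, 1.482, -0.732]
contact_force: [-0.7, 0.1, -0.6]
width: 0.999
```

```bash
python3 - <<'E'
from h import *
delta((.4235,.3631,.034),37.2)
E
```

```text
shift [ 2.3  1.5 -0.4] turn -0.2 | now [0.4226 0.3618 0.0363] psi 37.0 tilt [-1.95  0.49]
```

Call:
send_rows(steps=[100,2,1.5,-0.5,0,100,2,1.5,-0.5,0,0,2,1.5,-0.5,0,0,2,1.5,-0.5,0,0,2,1.5,-0.5,0])

```text
time: 28.2
tool_pos: [0.4235, 0.3631, 0.0343]
tcp_rot: [0.719, 1.482, -0.732]
contact_force: [-0.5, 0.4, -0.5]
width: 0.784
```

Call:
send_rows(steps=[0,0,0,0,0,0,0,0,0,0,0,0,0,0,0,0,0,0,0,0,0,0,0,0,0])

```text
time: 28.7
tool_pos: [0.4231, 0.363, 0.0342]
tcp_rot: [0.719, 1.483, -0.732]
contact_force: [-1.4, -0.3, 2.1]
width: 0.671
```

```bash
python3 - <<'E'
from h import *
p=grab("wrist"); save(p,"w12.png"); W=wcloud(p)
d=np.hypot(W[...,0]-.424,W[...,1]-.364); m=(abs(W[...,2]-.046)<.004)&(d<.036)
print(m.sum(),np.median(W[m][:,2]),cv2.minEnclosingCircle(W[m][:,:2].astype(np.float32)))
print(tool()[:3,3], (tool()@[.006,0,0,1])[:3])
E
```

```text
10502 0.04544346796781798 ((0.4212645888328552, 0.36757510900497437), 0.03534254804253578)
[0.42312401 0.36293856 0.03422565] [0.42291585 0.36298721 0.02822946]
```

View pics/w12.png

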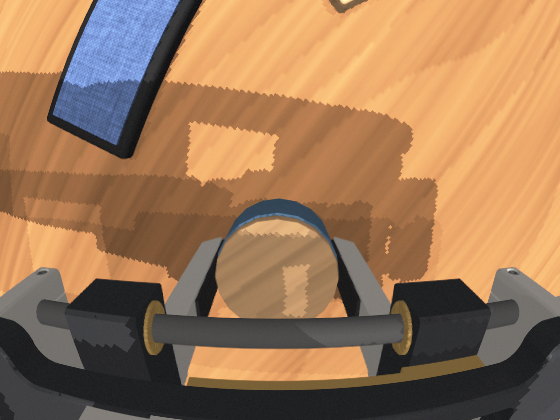

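Call:
send_rows(steps=[0,-30,0,0,0,0,-75,0,0,0,0,-120,0,0,0,0,-165,0,0,0,0,-210,0,0,0])

```text
time: 29.25
tool_pos: [0.4303, 0.3611, 0.2453]
tcp_rot: [0.719, 1.483, -0.732]
contact_force: [1.1, 2.1, -1.4]
width: 0.672
```

Call:
send_rows(steps=[0,-15,0,0,0,0,-15,0,0,0,0,-15,0,0,0,0,-15,0,0,0,0,-15,0,0,0])

```text
time: 29.75
tool_pos: [0.4297, 0.3603, 0.2576]
tcp_rot: [0.716, 1.485, -0.736]
contact_force: [0.7, -0.1, -1.6]
width: 0.672
```

```bash
python3 - <<'E'
from h import *
delta((.5405,-.0138,.26),37)
E
```

```text
shift [  -8.9 -136.6  365.4] turn -0.0 | now [0.4297 0.3603 0.2576] psi 37.0 tilt [-2.22  0.33]
```

Call:
send_rows(steps=[0,-2,-10,27,0,0,-4,-24,64,0,0,-5,-38,101,0,0,-6,-52,138,0,0,-7,-66,175,0])

```text
time: 30.25
tool_pos: [0.4819, 0.1793, 0.2601]
tcp_rot: [0.715, 1.487, -0.737]
contact_force: [1.2, -0.8, -2.5]
width: 0.675
```

```bash
python3 - <<'E'
from h import *
delta((.5405,-.0138,.26),37)
E
```

```text
shift [ -3.4 -69.4 189.4] turn 0.0 | now [0.4819 0.1793 0.2601] psi 37.0 tilt [-2.34  0.31]
```

Call:
send_rows(steps=[0,-1,-14,38,0,0,-2,-28,76,0,0,-3,-42,114,0,0,-3,-56,152,0,0,-3,-66,180,0])

```text
time: 30.75
tool_pos: [0.5374, -0.0065, 0.2583]
tcp_rot: [0.715, 1.489, -0.739]
contact_force: [0.4, 1.1, -1.5]
width: 0.669
```

Call:
send_rows(steps=[0,0,-2,6,0,0,0,-3,9,0,0,0,-3,9,0,0,0,-3,9,0,0,0,-3,9,0])

```text
time: 31.25
tool_pos: [0.5402, -0.0143, 0.2581]
tcp_rot: [0.714, 1.489, -0.737]
contact_force: [-0.4, -0.8, -1.8]
width: 0.672
```

```bash
python3 - <<'E'
from h import *
delta((.5405,-.0138,.0660),37)
E
```

```text
shift [191.9   6.5   5.7] turn 0.0 | now [ 0.5402 -0.0143  0.2581] psi 37.0 tilt [-2.47  0.32]
```

Call:
send_rows(steps=[0,30,1,1,0,0,65,2,2,0,0,100,3,3,0,0,135,4.5,4,0,0,165,5.5,5,0])

```text
time: 31.75
tool_pos: [0.5399, -0.0128, 0.0915]
tcp_rot: [0.713, 1.49, -0.736]
contact_force: [0.4, -0.1, -1.8]
width: 0.675
```

Call:
send_rows(steps=[0,0,0,0,0,0,0,0,0,0,0,0,0,0,0,0,0,0,0,0,0,0,0,0,0])

```text
time: 32.25
tool_pos: [0.5412, -0.0131, 0.0933]
tcp_rot: [0.713, 1.487, -0.735]
contact_force: [0.4, -0.0, -2.5]
width: 0.674
```

```bash
python3 - <<'E'
from h import *
delta((.5405,-.0138,.0650),37)
p=grab("wrist"); save(p,"w13.png"); 
q=grab("side");  cv2.imwrite("pics/s13.png",cv2.resize(q["pixels"][130:270,180:340],None,fx=5,fy=4.2,interpolation=cv2.INTER_CUBIC))
E
```

```text
shift [28.3 -0.2  1. ] turn 0.1 | now [ 0.5412 -0.0131  0.0933] psi 37.1 tilt [-2.31  0.3 ]
```

View pics/w13.png

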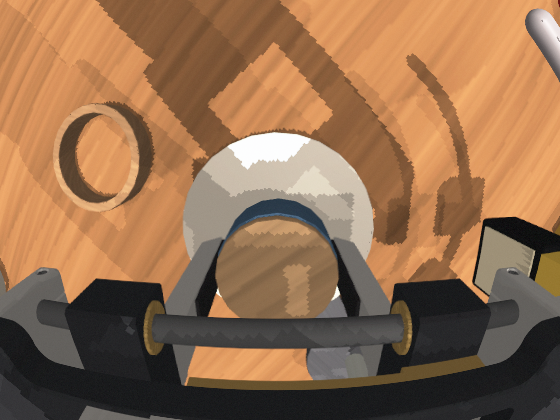

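View pics/s13.png

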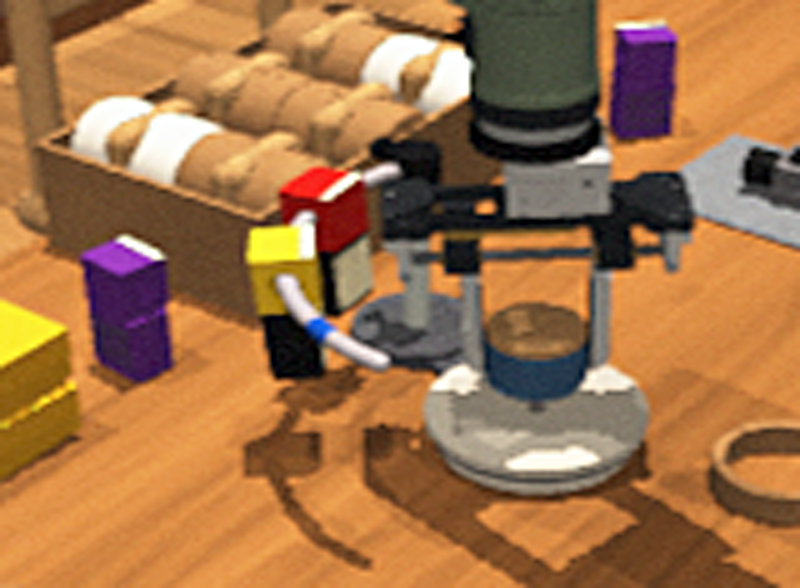

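Call:
send_rows(steps=[0,10,0,0.5,0,0,18,0,1,0,0,24,0,1,0,0,26,0,1,0,0,27,0,1,0])

```text
time: 32.85
tool_pos: [0.5395, -0.0136, 0.0648]
tcp_rot: [0.713, 1.49, -0.736]
contact_force: [0.4, -0.1, -3.1]
width: 0.673
```

```bash
python3 - <<'E'
from h import *
delta((.5405,-.0138,.0650),37)
E
```

```text
shift [-0.3  0.7  0.8] turn 0.1 | now [ 0.5395 -0.0136  0.0648] psi 37.1 tilt [-2.47  0.33]
```

Call:
send_rows(steps=[0,0,0.7,0.8,0,0,0,0.7,0.8,0,0,0.3,0.7,0.8,0,0,0.5,0.7,0.8,0,0,0.5,0.7,0.8,0])

```text
time: 33.35
tool_pos: [0.5407, -0.0138, 0.0645]
tcp_rot: [0.713, 1.489, -0.736]
contact_force: [-0.3, 0.2, -1.2]
width: 0.673
```

```bash
python3 - <<'E'
from h import *
delta((.5405,-.0138,.0645),37)
E
```

```text
shift [-0.  -0.2 -0.2] turn 0.1 | now [ 0.5407 -0.0138  0.0645] psi 37.1 tilt [-2.44  0.32]
```

Call:
send_rows(steps=[75,0.3,0,0,0,90,0.3,0,0,0,95,0.3,0,0,0,95,0.3,0,0,0,95,0.3,0,0,0])

```text
time: 33.85
tool_pos: [0.5409, -0.0139, 0.0643]
tcp_rot: [0.713, 1.489, -0.736]
contact_force: [0.5, 0.9, 0.1]
width: 0.952
```

Call:
send_rows(steps=[95,-20,0,0,0,95,-50,0,0,0,95,-90,0,0,0,95,-130,0,0,0,95,-170,0,0,0])

```text
time: 34.35
tool_pos: [0.5478, -0.0148, 0.2357]
tcp_rot: [0.713, 1.489, -0.736]
contact_force: [0.8, -0.2, -0.2]
width: 0.95
```

```bash
python3 - <<'E'
from h import *
p=grab("wrist"); save(p,"w14.png"); W=wcloud(p)
d=np.hypot(W[...,0]-C[0],W[...,1]-C[1]); m=(abs(W[...,2]-.076)<.004)&(d<.045)
print(m.sum(),np.median(W[m][:,2]),cv2.minEnclosingCircle(W[m][:,:2].astype(np.float32)))
m=(abs(W[...,2]-.03)<.004)&(d<.08)&(p["pixels"].min(-1)>80)
print(m.sum(),cv2.minEnclosingCircle(W[m][:,:2].astype(np.float32)))
q=grab("top"); save(q,"t14.png"); print(lm(q,"meter_mid"),lm(q,"meter_lens"),lm(q,"mat"),lm(q,"jar_mid"))
delta((.53,-.417,.26),37)
E
```

```text
2930 0.07541765814437001 ((0.541587769985199, -0.013247329741716385), 0.031107215210795403)
8163 ((0.5405533313751221, -0.013827656395733356), 0.07024821639060974)
[(0.55, array([ 0.5293, -0.4192,  0.0258]))] [(0.56, array([ 0.6087, -0.4105,  0.02  ]))] [(0.78, array([ 0.5411, -0.4112,  0.0041]))] [(0.83, array([ 0.5379, -0.0125,  0.0518]))]
shift [ -29.1 -257.1  309.9] turn 0.1 | now [ 0.5469 -0.0146  0.2325] psi 37.1 tilt [-2.6   0.35]
```

View pics/w14.png

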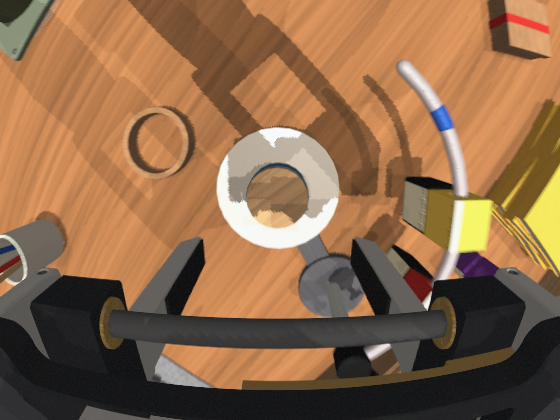

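View pics/t14.png

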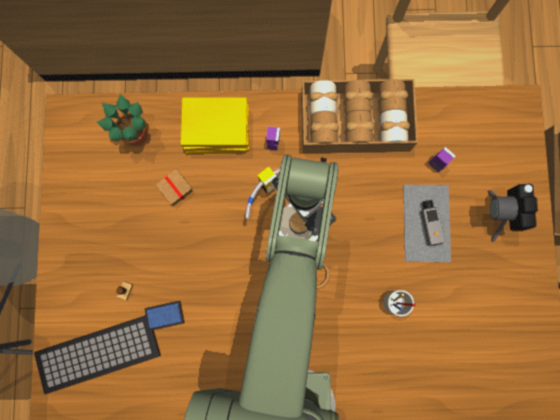

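Call:
send_rows(steps=[100,-6,-30,36,8.5,100,-12,-60,72,17,100,-18,-92,110,25.5,100,-23,-124,148,34,100,-29,-156,186,42.5])

```text
time: 35.15
tool_pos: [0.5345, -0.2582, 0.258]
tcp_rot: [1.264, 1.202, -1.317]
contact_force: [0.8, -0.6, -0.8]
width: 0.999
```

```bash
python3 - <<'E'
from h import *
delta((.50,-.415,.27),-83)
print(bot.observe()["q"].round(4))
E
```

```text
shift [-11.7 -19.2 159.4] turn 77.3 | now [ 0.5345 -0.2582  0.258 ] psi -5.7 tilt [-2.82  0.51]
[-0.5852  0.2587  1.4216 -0.0198  1.5073 -0.4831]
```

Call:
send_rows(steps=[100,-3,-4,32,8.5,100,-6,-8,64,17,100,-9,-12,96,25.5,100,-11,-16,128,34,100,-11,-19,159,42.5])

```text
time: 35.65
tool_pos: [0.4989, -0.4153, 0.2666]
tcp_rot: [1.767, 0.713, -1.854]
contact_force: [0.1, 0.5, -0.4]
width: 1.001
```

```bash
python3 - <<'E'
from h import *
delta((.50,-.415,.27),-83)
E
```

```text
shift [-3.4  0.4 -0.9] turn 34.3 | now [ 0.4989 -0.4153  0.2666] psi -48.7 tilt [-2.99  0.7 ]
```

Call:
send_rows(steps=[100,0,0,0,8.5,100,0,0,0,17,100,0,0,0,25.5,100,0,0,0,34,100,0,0,0,34])

```text
time: 36.15
tool_pos: [0.498, -0.4145, 0.2637]
tcp_rot: [2.104, 0.161, -2.222]
contact_force: [-0.3, 0.8, -1.0]
width: 0.997
```

```bash
python3 - <<'E'
from h import *
delta((.50,-.415,.27),-83)
E
```

```text
shift [-6.4  0.6 -1.6] turn 0.4 | now [ 0.498  -0.4145  0.2637] psi -82.6 tilt [-3.19  0.9 ]
```

Call:
send_rows(steps=[100,0,0,0,0,100,0,0,0,0,100,0,0,0,0,100,0,0,0,0,100,0,0,0,0])

```text
time: 36.65
tool_pos: [0.4981, -0.4145, 0.2639]
tcp_rot: [2.104, 0.161, -2.221]
contact_force: [0.3, -0.2, -0.4]
width: 0.999
```

```bash
python3 - <<'E'
from h import *
delta((.50,-.415,.27),-83); print(bot.observe()["joint_velocities"].round(4))
E
```

```text
shift [-6.2  0.6 -1.5] turn 0.4 | now [ 0.4981 -0.4145  0.2639] psi -82.6 tilt [-3.18  0.89]
[-0.0004 -0.0011 -0.0018  0.0001 -0.0003  0.0014]
```

Call:
send_rows(steps=[100,-8,0,0,0,100,-20,0,0,0,100,-35,0,0,0,100,-55,0,0,0,100,-90,0,0,0])

```text
time: 37.15
tool_pos: [0.5025, -0.4153, 0.3537]
tcp_rot: [2.102, 0.164, -2.225]
contact_force: [-0.0, -0.0, -0.7]
width: 1.0
```

```bash
python3 - <<'E'
from h import *
delta((.50,-.415,.27),-83); print(bot.observe()["joint_velocities"].round(4))
E
```

```text
shift [83.7  1.5 -2.1] turn 0.4 | now [ 0.5025 -0.4153  0.3537] psi -82.6 tilt [-3.31  1.03]
[ 0.0161 -0.0581 -0.6761 -0.0026  0.6899 -0.0051]
```

Call:
send_rows(steps=[100,0,0,0,0,100,5,0,0,0,100,25,0,0,0,100,50,0,0,0,100,95,0,0,0])

```text
time: 37.65
tool_pos: [0.4978, -0.4145, 0.2599]
tcp_rot: [2.104, 0.159, -2.219]
contact_force: [0.1, -0.7, 0.1]
width: 0.996
```

```bash
python3 - <<'E'
from h import *
delta((.50,-.415,.27),-83); print(bot.observe()["joint_velocities"].round(4))
E
```

```text
shift [-10.2   0.5  -1.6] turn 0.4 | now [ 0.4978 -0.4145  0.2599] psi -82.6 tilt [-3.1   0.81]
[-2.150e-02  1.915e-01  7.451e-01 -2.000e-04 -8.771e-01  5.700e-03]
```

Call:
send_rows(steps=[100,0,0,0,0,100,-50,0,0,0,100,-100,0,0,0,100,-150,0,0,0,100,-150,0,0,0])

```text
time: 38.15
tool_pos: [0.5081, -0.4185, 0.4218]
tcp_rot: [2.111, 0.143, -2.199]
contact_force: [-0.6, -0.4, 0.0]
width: 1.0
```

```bash
python3 - <<'E'
from h import *
delta((.50,-.415,.27),-83); print(bot.observe()["joint_velocities"].round(4))
E
```

```text
shift [152.   -3.6   1.4] turn 0.4 | now [ 0.5081 -0.4185  0.4218] psi -82.6 tilt [-2.34  0.02]
[-0.0023  0.0293  0.1234 -0.0005 -0.0578  0.0002]
```

Call:
send_rows(steps=[100,0,0,0,0,100,20,0,0,0,100,45,0,0,0,100,75,0,0,0,100,110,0,0,0])

```text
time: 38.65
tool_pos: [0.5035, -0.4183, 0.311]
tcp_rot: [2.112, 0.143, -2.199]
contact_force: [0.4, -1.1, -0.3]
width: 1.002
```

Call:
send_rows(steps=[100,22,0,0,0,100,38,0,0,0,100,47,0,0,0,100,50,0,0,0,100,50,0,0,0])

```text
time: 39.15
tool_pos: [0.5014, -0.4183, 0.2611]
tcp_rot: [2.112, 0.143, -2.199]
contact_force: [-0.6, 0.5, 0.1]
width: 1.001
```

```bash
python3 - <<'E'
from h import *
delta((.50,-.415,.27),-83); print(bot.observe()["joint_velocities"].round(4))
E
```

```text
shift [-8.9 -3.5  1.4] turn 0.4 | now [ 0.5014 -0.4183  0.2611] psi -82.6 tilt [-2.32  0.01]
[-0.0001 -0.0129 -0.0241  0.0003  0.0007 -0.0001]
```

Call:
send_rows(steps=[100,0,0,0,0,100,-50,0,0,0,100,-100,0,0,0,100,-150,0,0,0,100,-150,0,0,0])

```text
time: 39.65
tool_pos: [0.5097, -0.4202, 0.4233]
tcp_rot: [2.119, 0.126, -2.178]
contact_force: [-0.1, 0.2, 0.9]
width: 1.001
```

```bash
python3 - <<'E'
from h import *
delta((.50,-.415,.27),-83); print(bot.observe()["joint_velocities"].round(4))
E
```

```text
shift [153.4  -8.2   4.7] turn 0.4 | now [ 0.5097 -0.4202  0.4233] psi -82.6 tilt [-1.51 -0.83]
[-0.0014  0.0342  0.1207  0.0009 -0.0574  0.0016]
```

```bash
python3 - <<'E'
from h import *
delta((.47,.26,.28),-83)
E
```

```text
shift [ 134.4 -681.2  -52.5] turn 0.4 | now [ 0.5097 -0.4202  0.4233] psi -82.6 tilt [-1.51 -0.83]
```

Call:
send_rows(steps=[100,5,-20,-2,0,100,15,-55,-4,0,100,30,-100,-8,0,100,45,-145,-11,0,100,60,-190,-15,0])

```text
time: 40.15
tool_pos: [0.4982, -0.2294, 0.3612]
tcp_rot: [2.121, 0.124, -2.175]
contact_force: [-0.1, 0.3, -0.1]
width: 1.004
```

Call:
send_rows(steps=[100,10,-45,-4,0,100,20,-90,-7,0,100,30,-135,-10,0,100,40,-180,-14,0,100,50,-225,-17,0])

```text
time: 40.65
tool_pos: [0.4849, -0.0032, 0.3087]
tcp_rot: [2.124, 0.123, -2.172]
contact_force: [0.8, -0.4, 0.6]
width: 1.0
```

Call:
send_rows(steps=[100,10,-45,-3,0,100,15,-90,-7,0,100,20,-130,-10,0,100,22,-160,-12,0,100,22,-180,-14,0])

```text
time: 41.15
tool_pos: [0.4747, 0.1791, 0.2844]
tcp_rot: [2.124, 0.126, -2.17]
contact_force: [0.5, -0.6, 0.0]
width: 1.002
```

```bash
python3 - <<'E'
from h import *
delta((.47,.26,.28),-83); print(bot.observe()["joint_velocities"].round(3))
E
```

```text
shift [  3.2 -80.9  -6. ] turn 0.5 | now [0.4747 0.1791 0.2844] psi -82.5 tilt [-1.17 -0.88]
[ 0.369  0.136 -0.148 -0.005  0.004  0.377]
```

Call:
send_rows(steps=[100,0,-40,-4,0,100,0,-75,-7,0,100,0,-95,-10,0,100,0,-105,-12,0,100,0,-105,-12,0])

```text
time: 41.65
tool_pos: [0.473, 0.2856, 0.2832]
tcp_rot: [2.124, 0.128, -2.168]
contact_force: [-0.3, -0.9, -0.2]
width: 1.001
```

Call:
send_rows(steps=[100,0,0,0,0,100,-50,0,0,0,100,-100,0,0,0,100,-150,0,0,0,100,-150,0,0,0])

```text
time: 42.15
tool_pos: [0.4787, 0.2875, 0.4429]
tcp_rot: [2.145, 0.131, -2.154]
contact_force: [-0.2, 0.5, 0.3]
width: 1.003
```

```bash
python3 - <<'E'
from h import *
delta((.47,.26,.28),-83); print(bot.observe()["joint_velocities"].round(3))
E
```

```text
shift [163.2  24.7  11.4] turn 0.5 | now [0.4787 0.2875 0.4429] psi -82.5 tilt [-0.21 -0.52]
[ 0.001  0.033  0.129  0.002 -0.056 -0.   ]
```

```bash
python3 - <<'E'
from h import *
delta((.53,-.415,.26),-83)
E
```

```text
shift [189.1 701.6  39.8] turn 0.5 | now [0.4787 0.2875 0.4429] psi -82.5 tilt [-0.21 -0.52]
```

Call:
send_rows(steps=[100,0,15,0,0,100,5,45,0,0,100,12,85,0,0,100,22,130,0,0,100,32,175,0,0])

```text
time: 42.65
tool_pos: [0.5004, 0.1105, 0.4103]
tcp_rot: [2.142, 0.129, -2.157]
contact_force: [0.1, 0.0, 0.6]
width: 1.0
```

Call:
send_rows(steps=[100,10,45,0,0,100,20,90,-2,0,100,30,135,-4,0,100,40,180,-6,0,100,50,225,-8,0])

```text
time: 43.15
tool_pos: [0.5352, -0.1154, 0.3601]
tcp_rot: [2.141, 0.128, -2.162]
contact_force: [0.6, 0.4, 0.4]
width: 0.998
```

```bash
python3 - <<'E'
from h import *
delta((.53,-.415,.26),-83)
E
```

```text
shift [103.  295.7  42.3] turn 0.3 | now [ 0.5352 -0.1154  0.3601] psi -82.7 tilt [-0.53 -0.55]
```

Call:
send_rows(steps=[100,15,45,6,0,100,32,90,12,0,100,50,135,18,0,100,65,175,24,0,100,75,208,29,0])

```text
time: 43.65
tool_pos: [0.5288, -0.329, 0.2835]
tcp_rot: [2.139, 0.128, -2.17]
contact_force: [0.6, 0.4, -0.1]
width: 1.003
```

Call:
send_rows(steps=[100,8,26,4,0,100,14,48,7,0,100,20,66,9,0,100,24,78,11,0,100,26,84,12,0])

```text
time: 44.15
tool_pos: [0.5267, -0.4147, 0.2576]
tcp_rot: [2.139, 0.128, -2.171]
contact_force: [-0.2, -0.7, -0.2]
width: 0.997
```

Call:
send_rows(steps=[100,0,2,0,0,100,0,2,0,0,100,0,2,0,0,100,0,2,0,0,100,0,2,0,0])

```text
time: 44.65
tool_pos: [0.5272, -0.4162, 0.258]
tcp_rot: [2.138, 0.129, -2.17]
contact_force: [-0.5, 0.3, 0.1]
width: 1.003
```

```bash
python3 - <<'E'
from h import *
p=grab("wrist"); save(p,"w15.png"); W=wcloud(p)
print(lm(p,"meter_mid"),lm(p,"meter_lens"),lm(p,"mat"))
m=(abs(W[...,2]-.043)<.004)&(np.hypot(W[...,0]-.53,W[...,1]+.415)<.09)
r=cv2.minAreaRect(W[m][:,:2].astype(np.float32)*1000); print(m.sum(),np.median(W[m][:,2]),r)
mat=imaging.outline_of(p,"mat"); 
if mat: mm=mat[0]["pixels"]&(abs(W[...,2]-.003)<.004); print("mat",mat[0]["confidence"],cv2.minAreaRect(W[mm][:,:2].astype(np.float32)*1000))
delta((.53,-.415,.26),-83)
E
```

```text
[(0.57, array([ 0.5343, -0.4203,  0.0265]))] [(0.56, array([ 0.608 , -0.4086,  0.0225]))] [(0.81, array([ 0.5455, -0.4104, -0.0041]))]
3642 0.042227765322002536 ((541.0025634765625, -419.2881774902344), (134.9023895263672, 46.09159469604492), 9.158088684082031)
mat 0.93 ((541.4810180664062, -410.31903076171875), (144.21694946289062, 244.29998779296875), 88.46357727050781)
shift [-2.4 -1.2 -3.2] turn 0.1 | now [ 0.5269 -0.4166  0.2576] psi -82.9 tilt [-0.84 -0.37]
```

View pics/w15.png

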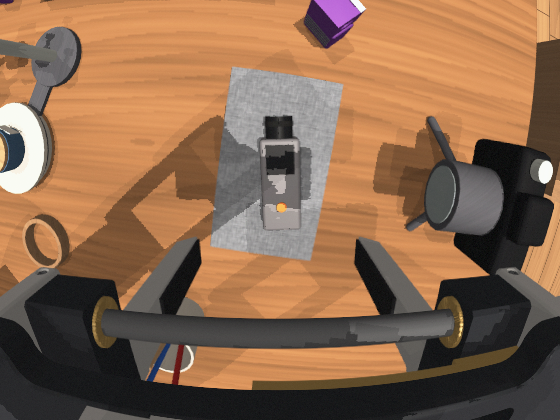

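```bash
python3 - <<'E'
from h import *
p=grab("top"); W=cloud(p)
m=(W[...,0]>.4)&(W[...,0]<.66)&(W[...,1]<-.49)&(W[...,1]>-.75)&(W[...,2]>.01)&(W[...,2]<.25)
P=W[m]
for lo in np.arange(-.7,-.48,.02):
    k=(P[:,1]>=lo)&(P[:,1]<lo+.02); print(round(lo,2),k.sum(),P[k][:,2].max().round(3) if k.any() else 0)
delta((.5331,-.4206,.10),-80.9)
E
```

```text
-0.7 2 0.014
-0.68 17 0.199
-0.66 189 0.212
-0.64 168 0.21
-0.62 20 0.188
-0.6 3 0.01
-0.58 11 0.156
-0.56 1 0.011
-0.54 1 0.012
-0.52 0 0
-0.5 0 0
shift [157.6   3.9  -8. ] turn -2.0 | now [ 0.5269 -0.4167  0.2576] psi -82.9 tilt [-0.83 -0.37]
```

Call:
send_rows(steps=[100,10,0,-2,-0.5,100,30,1,-3,-1,100,60,2,-5,-1.5,100,90,3,-6,-2,100,112,3,-7,-2])

```text
time: 45.45
tool_pos: [0.5316, -0.4186, 0.1422]
tcp_rot: [2.118, 0.168, -2.156]
contact_force: [-0.5, 0.1, -0.4]
width: 1.0
```

Call:
send_rows(steps=[100,16,0,-1,0,100,26,1,-1,0,100,32,1,-1,0,100,34,1,-1,0,100,34,1,-1,0])

```text
time: 45.95
tool_pos: [0.5327, -0.42, 0.109]
tcp_rot: [2.119, 0.167, -2.154]
contact_force: [-0.0, 0.7, -0.2]
width: 0.997
```

```bash
python3 - <<'E'
from h import *
p=grab("wrist"); W=wcloud(p)
m=(abs(W[...,2]-.043)<.004)&(np.hypot(W[...,0]-.54,W[...,1]+.42)<.09)
r=cv2.minAreaRect(W[m][:,:2].astype(np.float32)*1000); print(m.sum(),r)
delta((.5331,-.4206,.032),-80.9)
E
```

```text
8976 ((541.1046142578125, -419.25775146484375), (134.9462432861328, 46.12624740600586), 8.744112968444824)
shift [77.4  0.2 -1.5] turn 0.0 | now [ 0.5328 -0.4202  0.1094] psi -80.9 tilt [-0.89 -0.31]
```

Call:
send_rows(steps=[100,8,0,0,0,100,22,0,0,0,100,38,0,-1,0,100,52,0,-1,0,100,62,0,-1,0])

```text
time: 46.5
tool_pos: [0.5318, -0.4192, 0.0445]
tcp_rot: [2.118, 0.169, -2.157]
contact_force: [-0.8, 0.3, 0.4]
width: 0.998
```

Call:
send_rows(steps=[100,8,0,0,0,100,12,0,0,0,100,14,0,0,0,100,14.5,0,0,0,100,14.5,0,0,0])

```text
time: 47.0
tool_pos: [0.5319, -0.4197, 0.0307]
tcp_rot: [2.118, 0.168, -2.156]
contact_force: [0.2, 0.5, 1.1]
width: 0.997
```

```bash
python3 - <<'E'
from h import *
delta((.5332,-.4205,.032),-81)
E
```

```text
shift [-1.4  1.  -1.1] turn 0.1 | now [ 0.5319 -0.4197  0.0307] psi -80.9 tilt [-0.98 -0.22]
```

Call:
send_rows(steps=[100,-1,1,-1,0,100,-1,1,-1,0,0,-1,1,-1,0,0,-1,1,-1,0,0,-1,1,-1,0])

```text
time: 47.5
tool_pos: [0.533, -0.4205, 0.0317]
tcp_rot: [2.119, 0.168, -2.156]
contact_force: [0.2, -0.5, -1.2]
width: 0.78
```

Call:
send_rows(steps=[0,0,0,0,0,0,0,0,0,0,0,0,0,0,0,0,0,0,0,0,0,0,0,0,0])

```text
time: 48.0
tool_pos: [0.533, -0.4204, 0.0317]
tcp_rot: [2.118, 0.168, -2.156]
contact_force: [0.2, 0.0, 0.0]
width: 0.492
```

```bash
python3 - <<'E'
from h import *
p=grab("wrist"); save(p,"w16.png")
delta((.5332,-.4205,.032),-81); print(bot.observe()["width"]*94)
np.save("T_grasp.npy",tool())
E
```

```text
shift [-0.3  0.1 -0.1] turn 0.1 | now [ 0.533  -0.4204  0.0317] psi -80.9 tilt [-0.99 -0.21]
45.86375808164281
```

View pics/w16.png

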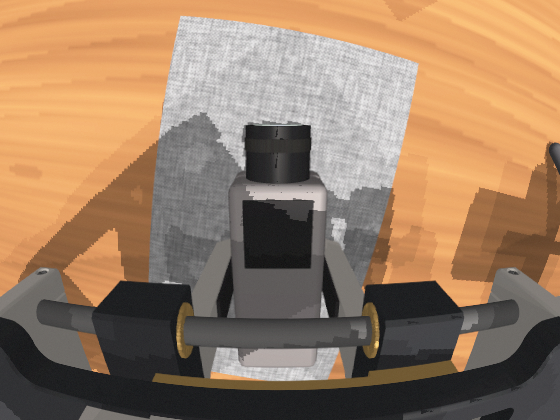

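```bash
cat >> h.py <<'E'
def meter_rel():
    Tg=np.load("T_grasp.npy"); ps=np.degrees(np.arctan2(Tg[1,1],Tg[0,1]))
    M=np.eye(4); M[:3,:3]=R.from_euler("z",ps+90,degrees=True).as_matrix(); M[:3,3]=[.5332,-.4205,.024]
    return np.linalg.inv(Tg)@M
def meter_now(J=(.541,-.0135,.053)):
    M=tool()@meter_rel(); x=M[:3,0]; lens=M[:3,3]+.076*x; v=np.array(J)-lens; d=np.linalg.norm(v)
    print("lens",lens.round(4),"yaw",np.degrees(np.arctan2(x[1],x[0])).round(2),"pitch",np.degrees(x[2]).round(2),"roll",np.degrees(M[2,1]).round(2),"dist",d.round(4),"off deg",np.degrees(np.arccos(v@x/d)).round(2),"miss",(v-(v@x)*x).round(4))
E
python3 - <<'E'
from h import *
meter_now(); delta((.4825,-.232,.0607),-15)
E
```

```text
lens [ 0.6082 -0.4084  0.024 ] yaw 9.14 pitch -0.0 roll 0.0 dist 0.4017 off deg 90.52 miss [-0.0636  0.3955  0.029 ]
shift [ -28.9 -194.    20.5] turn -65.9 | now [ 0.533  -0.4204  0.0317] psi -80.9 tilt [-0.99 -0.21]
```

Call:
send_rows(steps=[0,-6,0,0,0,0,-16,0,0,0,0,-30,0,0,0,0,-42,0,0,0,0,-50,0,0,0])

```text
time: 48.55
tool_pos: [0.5348, -0.4211, 0.0843]
tcp_rot: [2.12, 0.166, -2.152]
contact_force: [0.5, -0.6, -1.5]
width: 0.488
```

```bash
python3 - <<'E'
from h import *
meter_now(); delta((.4825,-.232,.075),-15); print(bot.observe()["width"]*94)
E
```

```text
lens [ 0.61   -0.4091  0.0768] yaw 9.14 pitch 0.11 roll -0.16 dist 0.4023 off deg 90.76 miss [-0.0638  0.3965 -0.0238]
shift [   8.9 -195.    21.5] turn -65.9 | now [ 0.5348 -0.4211  0.0843] psi -80.9 tilt [-0.85 -0.35]
45.84143366513167
```

Call:
send_rows(steps=[0,0,-15,2,-4,0,0,-38,4,-12,0,0,-65,7,-20,0,0,-95,10,-28,0,0,-122,13,-36])

```text
time: 49.05
tool_pos: [0.5024, -0.3016, 0.0848]
tcp_rot: [1.74, 0.735, -1.769]
contact_force: [-0.5, 0.2, -1.1]
width: 0.489
```

```bash
python3 - <<'E'
from h import *
meter_now(); delta((.4825,-.232,.075),-15)
E
```

```text
lens [ 0.5558 -0.2474  0.0774] yaw 45.46 pitch 0.18 roll 0.38 dist 0.2356 off deg 48.47 miss [-0.1244  0.1225 -0.0249]
shift [  9.6 -62.9 -35.8] turn -29.5 | now [ 0.5024 -0.3016  0.0848] psi -44.5 tilt [-0.82 -0.36]
```

Call:
send_rows(steps=[0,1,-22,-11,-8,0,3,-40,-20,-16,0,6,-53,-28,-23,0,9,-60,-34,-28,0,10,-63,-36,-29.5])

```text
time: 49.55
tool_pos: [0.4824, -0.2309, 0.0751]
tcp_rot: [1.386, 1.079, -1.412]
contact_force: [0.5, -0.4, -1.5]
width: 0.486
```

Call:
send_rows(steps=[0,0,0,0,0,0,0,0,0,0,0,0,0,0,0,0,0,0,0,0,0,0,0,0,0])

```text
time: 50.05
tool_pos: [0.4825, -0.2313, 0.0751]
tcp_rot: [1.386, 1.078, -1.413]
contact_force: [0.9, 1.0, -1.8]
width: 0.488
```

```bash
python3 - <<'E'
from h import *
meter_now(); delta((.4825,-.232,.0607),-15)
p=grab("wrist"); save(p,"w17.png"); W=wcloud(p); print(lm(p,"jar_mid"),lm(p,"meter_lens"),lm(p,"meter_mid"))
d=np.hypot(W[...,0]-C[0],W[...,1]-C[1]); m=(abs(W[...,2]-.076)<.004)&(d<.045)
print(cv2.minEnclosingCircle(W[m][:,:2].astype(np.float32)))
E
```

```text
lens [ 0.5022 -0.1577  0.0681] yaw 75.04 pitch 0.45 roll 0.73 dist 0.1501 off deg 6.22 miss [ 0.0003  0.0001 -0.0163]
shift [14.5  0.3  0.5] turn 0.0 | now [ 0.4825 -0.2313  0.0751] psi -15.0 tilt [-0.8  -0.37]
[] [(0.8, array([ 0.5021, -0.1624,  0.0673]))] [(0.74, array([ 0.4868, -0.2343,  0.066 ]))]
((0.0, 0.0), 0.0)
```

View pics/w17.png

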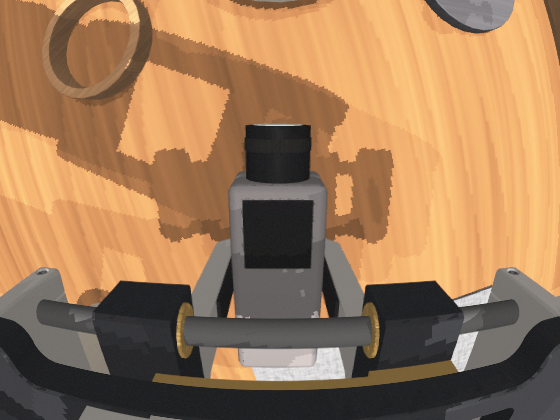

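Call:
send_rows(steps=[0,4,0,0,0,0,9,0,0,0,0,13,0,0,0,0,15.5,0,0,0,0,16.3,0,0,0])

```text
time: 50.75
tool_pos: [0.4818, -0.2309, 0.0581]
tcp_rot: [1.386, 1.079, -1.413]
contact_force: [0.5, -0.1, -1.3]
width: 0.489
```

```bash
python3 - <<'E'
from h import *
meter_now()
q=grab("side"); save(q,"s18.png"); print(lm(q,"jar_mid"),lm(q,"stage_top"),lm(q,"meter_lens"))
q=grab("top"); save(q,"t18.png"); print(lm(q,"jar_mid"),lm(q,"stage_top"),lm(q,"meter_lens"),lm(q,"meter_mid"))
E
```

```text
lens [ 0.5014 -0.1572  0.0511] yaw 75.06 pitch 0.48 roll 0.8 dist 0.1491 off deg 0.51 miss [ 0.0011 -0.0003  0.0007]
[(0.84, array([ 0.5367, -0.0156,  0.0502]))] [(0.63, array([ 0.537 , -0.012 ,  0.0292]))] [(0.55, array([ 0.5007, -0.1595,  0.0491])), (0.32, array([ 0.4798, -0.2325,  0.0528])), (0.29, array([ 0.537 , -0.0169,  0.0521]))]
[(0.95, array([ 0.5382, -0.0136,  0.0522]))] [(0.82, array([ 0.5434, -0.0205,  0.0312]))] [(0.67, array([ 0.5039, -0.1582,  0.0497])), (0.67, array([ 0.3901, -0.0579,  0.0008])), (0.22, array([0.6562, 0.0741, 0.1539]))] []
```

View pics/s18.png

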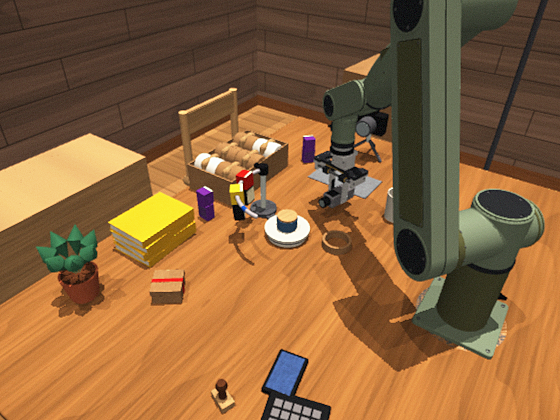

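Call:
send_rows(steps=[0,-0.6,1,0,0,0,-0.6,1,0,0,0,-0.6,1,0,0,0,-0.6,1,0,0,0,-0.6,1,0,0])

```text
time: 51.7
tool_pos: [0.4832, -0.2314, 0.0595]
tcp_rot: [1.386, 1.078, -1.412]
contact_force: [0.4, 0.8, -1.6]
width: 0.492
```

```bash
python3 - <<'E'
from h import *
meter_now()
E
```

```text
lens [ 0.5029 -0.1578  0.0524] yaw 75.06 pitch 0.45 roll 0.73 dist 0.1492 off deg 0.26 miss [-0.0003  0.0001 -0.0006]
```

Call:
send_rows(steps=[0,0,0,0,0,0,0,0,0,0,0,0,0,0,0,0,0,0,0,0,0,0,0,0,0])

```text
time: 52.2
tool_pos: [0.4832, -0.2314, 0.0595]
tcp_rot: [1.386, 1.078, -1.412]
contact_force: [-0.2, 0.6, -1.8]
width: 0.489
```

Call:
send_rows(steps=[0,0,0,0,0,0,0,0,0,0,0,0,0,0,0,0,0,0,0,0,0,0,0,0,0])

```text
time: 52.7
tool_pos: [0.4832, -0.2314, 0.0595]
tcp_rot: [1.386, 1.078, -1.412]
contact_force: [0.6, 0.9, -1.2]
width: 0.486
```

Call:
send_rows(steps=[0,0,0,0,0,0,0,0,0,0,0,0,0,0,0,0,0,0,0,0,0,0,0,0,0])

```text
time: 53.2
tool_pos: [0.4832, -0.2314, 0.0595]
tcp_rot: [1.386, 1.078, -1.412]
contact_force: [0.4, -0.3, -2.3]
width: 0.487
```

Call:
send_rows(steps=[0,0,0,0,0,0,0,0,0,0,0,0,0,0,0,0,0,0,0,0,0,0,0,0,0])

```text
time: 53.7
tool_pos: [0.4832, -0.2314, 0.0595]
tcp_rot: [1.386, 1.078, -1.412]
contact_force: [0.8, -0.4, -2.3]
width: 0.484
```

Call:
send_rows(steps=[0,0,0,0,0,0,0,0,0,0,0,0,0,0,0,0,0,0,0,0,0,0,0,0,0])

```text
time: 54.2
tool_pos: [0.4832, -0.2314, 0.0595]
tcp_rot: [1.386, 1.078, -1.413]
contact_force: [-0.7, -0.5, -0.8]
width: 0.487
```

Call:
send_rows(steps=[0,0,0,0,0,0,0,0,0,0,0,0,0,0,0,0,0,0,0,0,0,0,0,0,0])

```text
time: 54.7
tool_pos: [0.4832, -0.2314, 0.0595]
tcp_rot: [1.386, 1.078, -1.412]
contact_force: [-0.5, -1.1, -1.7]
width: 0.489
```

```bash
python3 - <<'E'
from h import *
meter_now()
Tg=np.load("T_grasp.npy")
delta((.541,-.415,.09),-84)
E
```

```text
lens [ 0.5029 -0.1578  0.0524] yaw 75.06 pitch 0.45 roll 0.73 dist 0.1492 off deg 0.26 miss [-0.0003  0.0001 -0.0006]
shift [-30.2 102.8 162.8] turn 69.1 | now [ 0.4832 -0.2314  0.0595] psi -14.9 tilt [-0.8  -0.36]
```

Call:
send_rows(steps=[0,-8,3,6,3,0,-20,13,20,10,0,-26,26,40,18,0,-30,39,62,26,0,-30,52,84,34])

```text
time: 55.2
tool_pos: [0.513, -0.3269, 0.0906]
tcp_rot: [1.793, 0.669, -1.821]
contact_force: [-0.2, -0.6, -1.8]
width: 0.483
```

```bash
python3 - <<'E'
from h import *
meter_now(); delta((.536,-.412,.085),-81)
E
```

```text
lens [ 0.5708 -0.2773  0.0832] yaw 40.76 pitch 0.18 roll 0.2 dist 0.2671 off deg 55.95 miss [-0.143   0.1661 -0.0307]
shift [ 5.9 79.5 38.1] turn 31.8 | now [ 0.513  -0.3269  0.0906] psi -49.2 tilt [-0.73 -0.43]
```

Call:
send_rows(steps=[0,1,24,12,8,0,3,46,22,16,0,5,64,30,24,0,6,75,36,30,0,6,79.5,38,32])

```text
time: 55.7
tool_pos: [0.536, -0.4135, 0.0844]
tcp_rot: [2.126, 0.153, -2.155]
contact_force: [0.1, -0.1, -1.9]
width: 0.488
```

Call:
send_rows(steps=[0,0,0,0,0,0,0,0,0,0,0,0,0,0,0,0,0,0,0,0,0,0,0,0,0])

```text
time: 56.2
tool_pos: [0.536, -0.4131, 0.0845]
tcp_rot: [2.126, 0.153, -2.155]
contact_force: [0.2, 0.0, -1.5]
width: 0.488
```

```bash
python3 - <<'E'
from h import *
meter_now(); delta((.536,-.412,.0325),-81)
E
```

```text
lens [ 0.6113 -0.4018  0.0771] yaw 8.58 pitch 0.22 roll -0.27 dist 0.3954 off deg 91.69 miss [-0.0588  0.3901 -0.0241]
shift [52.  -1.4 -0.9] turn -0.4 | now [ 0.536  -0.4131  0.0845] psi -81.4 tilt [-0.73 -0.43]
```

Call:
send_rows(steps=[0,8,0,0,0,0,20,0,0,0,0,32,0,0,0,0,40,0,0,0,0,45,0,0,0])

```text
time: 56.7
tool_pos: [0.5345, -0.4126, 0.0374]
tcp_rot: [2.125, 0.156, -2.158]
contact_force: [0.2, -1.1, -1.5]
width: 0.484
```

```bash
python3 - <<'E'
from h import *
meter_now(); delta((.536,-.412,.0320),-81)
E
```

```text
lens [ 0.6098 -0.4014  0.0299] yaw 8.58 pitch 0.11 roll -0.14 dist 0.3946 off deg 91.48 miss [-0.0588  0.3894  0.0232]
shift [ 5.3 -0.4 -1.6] turn -0.4 | now [ 0.5345 -0.4126  0.0374] psi -81.4 tilt [-0.86 -0.32]
```

Call:
send_rows(steps=[0,1.5,0,0,0,0,3,0,0,0,0,4.5,0,0,0,0,5.3,0,0,0,0,5.5,0,0,0])

```text
time: 57.2
tool_pos: [0.5346, -0.4128, 0.0322]
tcp_rot: [2.125, 0.155, -2.157]
contact_force: [0.4, -0.9, -1.1]
width: 0.492
```

```bash
python3 - <<'E'
from h import *
meter_now(); delta((.536,-.412,.0320),-81)
E
```

```text
lens [ 0.61   -0.4016  0.0247] yaw 8.58 pitch 0.14 roll -0.16 dist 0.3952 off deg 91.48 miss [-0.0588  0.3896  0.0283]
shift [ 0.2 -0.6 -1.5] turn -0.4 | now [ 0.5346 -0.4128  0.0322] psi -81.4 tilt [-0.83 -0.34]
```

Touch down (~0.4 mm more), then release.

Call:
send_rows(steps=[0,0.3,0,0,0,0,0.5,0,0,0,0,0.5,0,0,0,60,0.5,0,0,0,80,0.5,0,0,0])

```text
time: 57.7
tool_pos: [0.5349, -0.4131, 0.0322]
tcp_rot: [2.126, 0.155, -2.156]
contact_force: [0.6, -0.5, -0.1]
width: 0.623
```

Call:
send_rows(steps=[100,0,0,0,0,100,0,0,0,0,100,0,0,0,0,100,-5,0,0,0,100,-15,0,0,0])

```text
time: 58.2
tool_pos: [0.5345, -0.4124, 0.0467]
tcp_rot: [2.125, 0.156, -2.159]
contact_force: [-0.7, -0.6, -0.6]
width: 0.995
```

Call:
send_rows(steps=[100,-30,0,0,0,100,-75,0,0,0,100,-125,0,0,0,100,-175,0,0,0,100,-215,0,0,0])

```text
time: 58.7
tool_pos: [0.5385, -0.4118, 0.2668]
tcp_rot: [2.127, 0.152, -2.153]
contact_force: [-0.2, -0.5, -0.0]
width: 0.998
```

```bash
python3 - <<'E'
from h import *
delta((.36,-.47,.27),-81)
p=grab("wrist"); save(p,"w20.png"); W=wcloud(p)
m=(abs(W[...,2]-.043)<.004)&(np.hypot(W[...,0]-.54,W[...,1]+.413)<.09)
print(m.sum(),np.median(W[m][:,2]),cv2.minAreaRect(W[m][:,:2].astype(np.float32)*1000))
E
```

```text
shift [ -0.6  30.9 185.2] turn -0.4 | now [ 0.5385 -0.4118  0.2668] psi -81.4 tilt [-0.67 -0.49]
3424 0.04224894383651981 ((542.9808959960938, -412.1744689941406), (134.61276245117188, 45.971527099609375), 8.660513877868652)
```

View pics/w20.png

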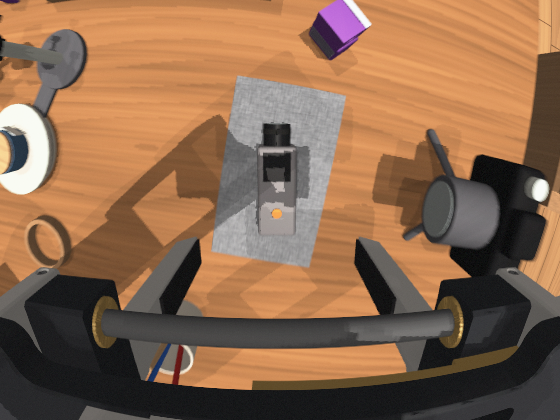

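Call:
send_rows(steps=[100,-5,5,20,0,100,-10,10,55,0,100,-10,15,95,0,100,-10,20,130,0,100,-10,22,150,0])

```text
time: 59.25
tool_pos: [0.3937, -0.4588, 0.2875]
tcp_rot: [2.132, 0.138, -2.14]
contact_force: [-0.2, -0.4, 0.2]
width: 1.003
```

Call:
send_rows(steps=[100,0,0,0,0,100,0,0,0,0,100,0,0,0,0,100,0,0,0,0,100,0,0,0,0])

```text
time: 59.75
tool_pos: [0.3947, -0.4584, 0.2873]
tcp_rot: [2.131, 0.14, -2.139]
contact_force: [-0.9, 0.4, 0.1]
width: 1.0
```

```bash
python3 - <<'E'
from h import *
O=np.array([.0025,.0026])
q=grab("top"); save(q,"t21.png"); W=cloud(q)
d=np.hypot(W[...,0]-C[0]+O[0],W[...,1]-C[1]+O[1]); m=(abs(W[...,2]-.076)<.004)&(d<.045)
c,r=cv2.minEnclosingCircle(W[m][:,:2].astype(np.float32)); print("jar",np.array(c)+O,r)
for c in [(.688,.0),(.658,.075)]:
    m=(abs(W[...,2]-.178)<.006)&(np.hypot(W[...,0]-c[0],W[...,1]-c[1])<.035); r=cv2.minAreaRect(W[m][:,:2].astype(np.float32)*1000); cc=np.array(r[0])/1000+O-C; print(r,np.degrees(np.arctan2(cc[1],cc[0])),np.hypot(*cc))
for t in ["tape","pen_cup","gift_box","stamp","meter_mid"]: print(t,lm(q,t,1))
cv2.imwrite("pics/t21c.png",cv2.resize(q["pixels"][140:290,210:470],None,fx=3,fy=3,interpolation=cv2.INTER_CUBIC))
q=grab("side"); cv2.imwrite("pics/s21c.png",cv2.resize(q["pixels"][130:270,180:340],None,fx=5,fy=4.2,interpolation=cv2.INTER_CUBIC))
E
```

```text
jar [ 0.5410614  -0.01372038] 0.031316570937633514
((687.9422607421875, -1.8296699523925781), (37.37968444824219, 48.92698287963867), 6.886267185211182) 5.474455116905132 0.15062930638542849
((656.6537475585938, 75.38906860351562), (38.53052520751953, 39.58832931518555), 38.17094039916992) 37.664623292240336 0.14989085795123722
tape [(0.66, array([ 0.3847, -0.0625,  0.0009]))]
pen_cup [(0.86, array([ 2.988e-01, -3.001e-01, -1.000e-04]))]
gift_box [(0.75, array([ 0.6633,  0.3671, -0.0026]))]
stamp [(0.78, array([0.3471, 0.5183, 0.0025]))]
meter_mid [(0.76, array([ 0.5341, -0.4151,  0.0249]))]
```

View pics/t21c.png

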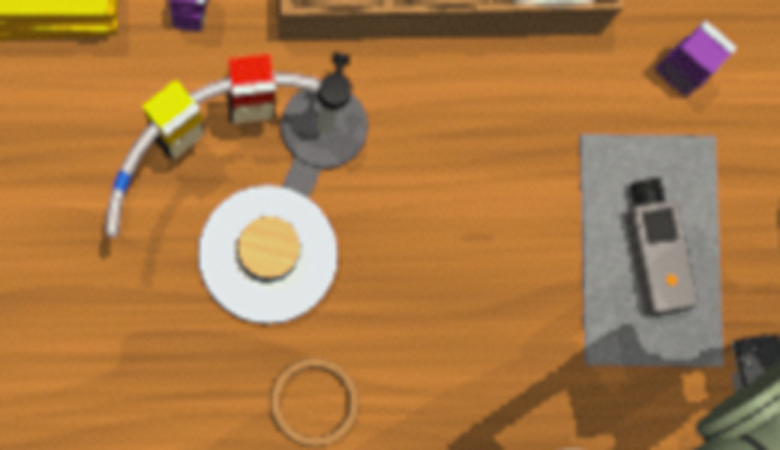

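View pics/s21c.png

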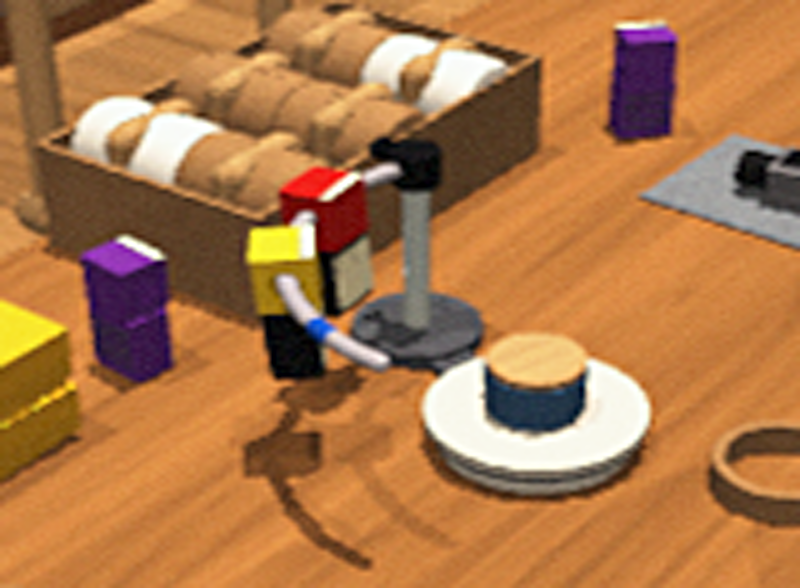

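All set: the lamps cover their rings with panels facing the stage, the jar is centred, and the meter lies flat on its mat.

```bash
python3 -c "
from cell import bot
print(bot.finish_job())"
```

```text
the job is handed in; nothing more can be done
None
```

The photo rig is set and the job is handed in, at about 60 s of the 208 s allowed; the hand-in gives no verdict.

- **Lamps:** Only red and yellow were here; blue was absent and I left both purple look-alikes alone. I threaded red first, then yellow, from the free end, turning each with the bend. Wrist forces stayed near the lamp's own weight.
- **Lamp check:** The overhead camera puts yellow within about 0.2° of its ring. Red is within about 0.1° from overhead and about 0.9° (2.4 mm) from the wrist camera. Either way it covers its ring. Both panels face the stage.
- **Jar:** It stands upright about 0.5–1 mm from the stage centre.
- **Meter reading:** The meter had been knocked a few centimetres, so I found it again before picking it up. I held it with the lens 149 mm from the middle of the jar for 3 s. From the arm's measured pose, the aim was about 0.3° off.
- **Meter return:** It is lying flat on its mat, near the middle, turned about 9°, roughly as it lay before.
- **Bystanders:** Tape, pen cup, gift box and stamp measured where they started, within camera noise of about 5 mm.

The arm slowly picked up a tilt of up to about 3° during the moves. I brought it down to about 1° before picking up the meter. The cameras differed by 2–5 mm, so I used the wrist camera as the reference.

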